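# Load the UV sanitiser from the drying rack

## Robot

A 7-joint arm with a two-finger parallel gripper is mounted at the origin on a cart in front of the work surface, level with it; the furniture and walls round the work are solid. World frame = base frame: x ahead of the robot, y to its left, z up, the work surface at z = 0. Lengths are in m, angles in degrees, forces in N, time in s.
With the tool pointing down it reaches from about 0.425 to 0.875 m from the base axis. Payload 4.7 kg.
Tool frame: the origin (TCP) lies at the centre of the arm's flange, where the gripper is bolted on; the fingertips stand 182 mm ahead of it and the grasp point (between the pads) lies 164 mm ahead of it; z points along the fingers, x is the direction in which the jaws open and shut, and the axes are right-handed (so a half turn about z gives the same grasp; the last joint's range is limited). The gripper opens to 87 mm and grips with 3 to 60 N. Pads are 19 mm wide; open, the fingers measure 117 mm over their backs; the gripper's body (75 mm by 190 mm) begins 51 mm behind the grasp point.
Start: joints at [65.781, 18.392, -4.016, 83.108, 1.295, 78.541, -3.26], TCP at [0.275, -0.589, 0.405] pointing down, gripper open.
Joint ranges: [-163.93, 163.93], [-17.29, 119.83], [-79.2, 71.16], [3.27, 140.29], [-89.18, 269.18], [5.43, 117.66], [-154.24, 154.24]. Speed limits (degrees/s): [147.25, 147.25, 180, 180, 180, 180, 180].

## Interface

Orientations are given as [roll, pitch, yaw] about the fixed x, y, z axes, in that order (R = Rz(yaw) Ry(pitch) Rx(roll)).
In Python, from cell import env gives the robot as it stands. The module is installed in compiled form; this text tells all that it offers.
- The arm moves only by the tool carry_out, never from a script. Its argument "increments" is a list of rows, each a list of 5 numbers: the shift along the world's x, y, z in m, then the turn about the world's z in degrees, then the gripper's target within -1 to 1 (shut at 1, half-way at 0, fully open at -1). In form: [[dx, dy, dz, spin, jaw], ...]. A call has 1 to 20 rows; each row is the pose to reach, as a shift and turn from the pose commanded when the call began; what a row does not reach only later rows make up. A row lasts 1/10 s, in which the tool goes at most 50 mm and 8.59 degrees, less where a joint would pass 70% of its speed; a pose out of reach is approached as far as the arm can. A call with a gripper value outside its range is refused whole. The fingers move at their own pace and stop on an object; "grip_force" is the grip in N (left out, the last holds). Time passes only in rows, so rows that repeat a pose let the fingers close. It gives the time, the measured TCP pose, the force and the opening at its end, in the units of the state.
- env.get_obs(): the state, without advancing time (a new reading comes with each control period).
- env.read_camera(name): name is "side" or "top"; returns (picture, depth): 384x512x3 uint8, red, green, blue; 384x512 float32, m along the optical axis (not along the pixel's ray), 0 where there is no reading.
- env.get_calibration(name): a dict with "K" (3x3 intrinsics, pixels), "camera_from_world" (4x4, takes a point from world to camera coordinates). Camera axes: x right, y down, z forward; pixel columns grow to the right and rows downward; lengths in m; the calibration is good to about 2 mm. A picture is of the moment at which its call begins. get_calibration takes no time and is no camera call.
- env.sign_off(): hands the job in, once; it reports no verdict.
The state is a dict: "time_s": time; "qpos": joint angles; "joint_velocities": joint speeds; "effort": joint torques, N m; "tool_pos": TCP position; "tool_rot": TCP orientation; "force": force on the tool from outside, world axes, zero at the start; "wrist_torque": the same for the moment, N m; "grip_width": finger opening in m.
Only numpy, scipy, OpenCV 4.12 (cv2) and the standard library are available. Lean on these libraries where they do the work, as an engineer would, in place of code of your own. Each camera call takes 0.05 s, during which the arm holds its last target.

## Task

Lift every dipping pot that hangs on the drying rack up and off its hook and stand it upright in the well of the UV sanitiser, and put the wooden stamp in there too. Then push the sanitiser's open lid down gently, without slamming it, until it is fully shut, and after that set the lever with the red ball to the green mark. Leave the other things on the worktop alone.

Things in the scene. Friction and masses are not known exactly. Their poses are not given: they have to be found in the camera images.
- sanitiser: UV sanitiser, fixed white box 192 x 192 mm, rim 136 mm high. Origin: its centre at worktop level; -x is its front, +x the far side, +y its left. Well inside 180 x 180 mm, walls 6 mm, floor 10 mm above the origin; room for four things, one in each quarter (centres at x, y = +-43 mm). Left of it a grey control housing (y = 96 to 182 mm, 62 mm high) with a black drum and the lever
- lid (a joint): sanitiser's lid, rad: 0 shut (level on the rim), 1.57 upright; starts open at 1.62 to 1.85, leaning back; limit 1.9. White panel 204 mm long, 196 mm wide, 10 mm thick, 0.5 kg, hinged along the far rim. Stiff hinge (0.8 N m of friction): it stays where it is left and must be pushed all the way down; pushing near the free edge takes 2 to 8 N
- lid_hinge (a point): point on the lid's hinge axis, 136 mm above the worktop at the middle of the far rim (x = +100 mm in the sanitiser's frame); the axis runs along the sanitiser's y. The lid's panel lies 1 to 11 mm from the plane through this axis, on its outer (shut: upper) side
- lid_edge (a point): point in the middle of the lid's free edge, on its outer face (the upper face when shut), 200 mm from the hinge axis
- lever (a joint): angle of the lever in rad: 0 = leaning 0.70 rad from vertical towards the front (at the white mark), grows as the lever swings to the far side, limit 1.4. Marks on the drum under the lever: white 0, yellow 0.45, green 0.90, red 1.35. Starts at 0 to 0.2. It stays where it is left (about 0.1 N m of friction)
- lever_knob (a point): centre of the red ball (24 mm across) at the end of the lever, 85 mm from the pivot
- lever_pivot (a point): the lever's pivot, x = 0, y = 150 mm, z = 62 mm in the sanitiser's frame; its axis runs along the sanitiser's y, and the lever swings in the x-z plane. The drum round it has a radius of 42 mm
- rack: wooden drying rack, fixed: base 120 x 290 mm, 12 mm thick, low back bar whose top is 114 mm above the worktop, three steel J hooks in a row along its y axis at 85 mm pitch, pointing to its -x. Origin at worktop level, 6 mm in front of the back bar
- hook_1 (a point): seat of hook 1 (rack frame: x = -50, y = -85, z = 100 mm), where a pot's bail rests. Wire 7 mm thick; its tip, 16 mm further out, is turned up 11 mm. To unhook: lift 15 to 25 mm (more and the cup's rim meets the wire), then draw the pot out along the rack's -x by 60 mm or more. Grip the knob with the fingers closing along the rack's y, one each side of the hook
- hook_2 (a point): seat of hook 2 (rack frame: x = -50, y = 0, z = 100 mm), where a pot's bail rests. Wire 7 mm thick; its tip, 16 mm further out, is turned up 11 mm. To unhook: lift 15 to 25 mm (more and the cup's rim meets the wire), then draw the pot out along the rack's -x by 60 mm or more. Grip the knob with the fingers closing along the rack's y, one each side of the hook
- hook_3 (a point): seat of hook 3 (rack frame: x = -50, y = 85, z = 100 mm), where a pot's bail rests. Wire 7 mm thick; its tip, 16 mm further out, is turned up 11 mm. To unhook: lift 15 to 25 mm (more and the cup's rim meets the wire), then draw the pot out along the rack's -x by 60 mm or more. Grip the knob with the fingers closing along the rack's y, one each side of the hook
- pot_1_mid (a point): steel dipping pot with a black knob, 123 mm tall, 0.12 kg; None if absent. Heights above its foot: cup 0 to 40 mm (59 mm wide), bail in its own y-z plane with its peak's underside at 78, knob stem 12 mm wide at 84 to 116, knob head 20 mm wide up to 123. This point is on its axis, 61.5 mm above the foot; z is up the pot. Grip the stem about 42 mm above this point
- pot_2_mid (a point): steel dipping pot with a white knob, 123 mm tall, 0.12 kg; None if absent. Heights above its foot: cup 0 to 40 mm (59 mm wide), bail in its own y-z plane with its peak's underside at 78, knob stem 12 mm wide at 84 to 116, knob head 20 mm wide up to 123. This point is on its axis, 61.5 mm above the foot; z is up the pot. Grip the stem about 42 mm above this point
- pot_3_mid (a point): steel dipping pot with a blue knob, 123 mm tall, 0.12 kg; None if absent. Heights above its foot: cup 0 to 40 mm (59 mm wide), bail in its own y-z plane with its peak's underside at 78, knob stem 12 mm wide at 84 to 116, knob head 20 mm wide up to 123. This point is on its axis, 61.5 mm above the foot; z is up the pot. Grip the stem about 42 mm above this point
- stamp_mid (a point): turned wooden sweets stamp, 38 mm across the foot, 55 mm tall, 0.045 kg, standing on the worktop at the right, between a fixed bag sealer (left of it, edge at world y = -0.29 m, up to 0.21 m high) and a carton of sweets (behind it, front edge at x = 0.58 m, 50 mm high). This point is its centre, half-way up; z is its axis. Grip it round the knob at its top, about 12 mm above this point
- amber_jar: bystander: small amber screw jar, 38 mm across, 60 mm tall; origin under its foot
- sweet_pack: bystander: clear pack with a green sweet, 65 x 62 x 35 mm; origin under it
Not all that is in view belongs to the job. Leave any yellow look-alike of the part that bears pot_1_mid alone.

How it is judged:
By the outcome, as a careful person would: the job done as asked, in the order asked, and still so for the second after the job is handed in, with the robot touching nothing.
Of pot_1, pot_2, pot_3 only 2 to 3 are there at a start; the rules pass over those that are not, and their reading is None.
At some moment in a run one of stamp may be knocked a few centimetres aside while the robot is not near it.
Once in a run the grip may slacken for a moment while it holds something.
It also fails if it takes over 210 s, if anything falls off the work surface, if the arm or the gripper's body presses on something with over 40 N, if the wrist force passes 120 N, or if a joint passes its speed limit or range.

## Working session

There is one attempt and no reset: what is moved stays moved. The work goes in short steps, Python scripts to look and compute and a tool call to move; the robot and the scene stay as the last step left them, time stands still between calls to the robot, and variables do not carry over. Pictures are saved under pics/ and viewed, and the job is handed in when it is done.

Besides the shell and the picture viewer there is one more tool, called after "Call:" as a command line: name --pt "numbers of a row" for each row, then --argument value for the rest. carry_out: Moves the arm, as the interface text tells. Its arguments: {"type":"object","properties":{"increments":{"type":"array"},"grip_force":{"type":"number"}},"required":["increments"]}

```bash
mkdir -p pics; cat > h.py <<'E'
import numpy as np, cv2
from cell import env
def shot(name, tag):
    p,d=env.read_camera(name)
    np.savez(f'{tag}.npz',p=p,d=d)
    cv2.imwrite(f'pics/{tag}.png',p[:,:,::-1])
    return p,d
def cal(name):
    c=env.get_calibration(name); return np.array(c['K']),np.array(c['camera_from_world'])
def world(name,u,v,z):
    K,T=cal(name); pc=np.linalg.inv(K)@np.array([u*z,v*z,z]); 
    return (np.linalg.inv(T)@np.append(pc,1))[:3]
def cloud(name,d):
    K,T=cal(name); v,u=np.indices(d.shape); 
    pc=np.stack([(u-K[0,2])/K[0,0]*d,(v-K[1,2])/K[1,1]*d,d,np.ones_like(d)],-1)
    w=pc@np.linalg.inv(T).T; w=w[...,:3]; w[d<=0]=np.nan; return w
def ray(name,u,v):
    K,T=cal(name); Ti=np.linalg.inv(T); o=Ti[:3,3]; dd=Ti[:3,:3]@np.linalg.inv(K)@np.array([u,v,1.]); return o,dd
def onplane(name,u,v,z):
    o,dd=ray(name,u,v); return o+dd*(z-o[2])/dd[2]
def proj(name,P):
    K,T=cal(name); q=T@np.append(P,1); q=K@q[:3]; return q[:2]/q[2]
E
python3 - <<'E'
from h import *
for n in ('side','top'):
    p,d=shot(n,n+'0'); K,T=cal(n); print(n,K.round(1).tolist(),np.linalg.inv(T).round(3).tolist())
print(env.get_obs())
E
```

```text
side [[375.4, 0.0, 246.7], [0.0, 375.4, 192.2], [0.0, 0.0, 1.0]] [[0.988, -0.102, 0.118, 0.377], [-0.156, -0.623, 0.767, -0.963], [-0.005, -0.776, -0.631, 0.869], [0.0, 0.0, 0.0, 1.0]]
top [[373.7, 0.0, 257.0], [0.0, 373.7, 191.1], [0.0, 0.0, 1.0]] [[0.012, -0.993, 0.119, 0.377], [-1.0, -0.012, -0.001, -0.041], [0.002, -0.119, -0.993, 1.178], [0.0, 0.0, 0.0, 1.0]]
{'time_s': 0.1, 'qpos': array([65.77982718, 18.43524245, -4.01561112, 83.16937229,  1.29626513,
       78.53986442, -3.26146838]), 'joint_velocities': array([-0.09691878, -0.08044888, -0.0430352 , -0.02160299, -0.03288807,
        0.07548188, -0.13218194]), 'effort': array([ 1.76393210e-04, -4.92572737e+01, -4.05209083e-01, -3.13400853e+01,
       -6.40334166e-02,  3.94639384e-02,  6.89354101e-05]), 'tool_pos': array([ 0.27487966, -0.58881241,  0.40375295]), 'tool_rot': array([ 1.79993310e+02,  9.91753949e-02, -6.49713464e+01]), 'force': array([ 0.16944521,  0.05114637, -0.06676321]), 'wrist_torque': array([-0.05872767, -0.03673365,  0.05779032]), 'grip_width': 0.08673097873716729}
```

View pics/side0.png

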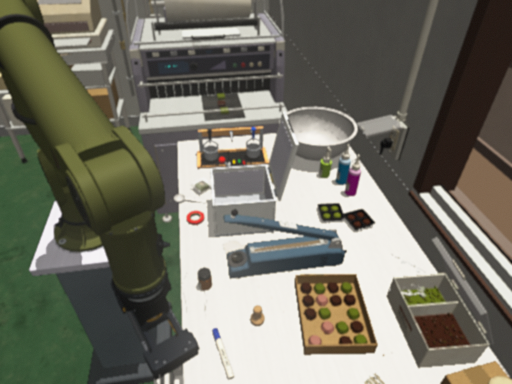

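View pics/top0.png

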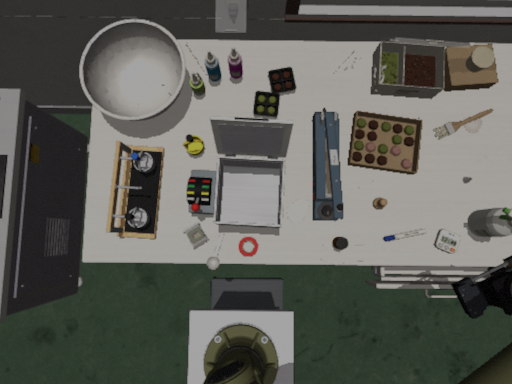

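```bash
python3 - <<'E'
import cv2
t=cv2.imread('pics/top0.png'); s=cv2.imread('pics/side0.png')
cv2.imwrite('pics/t_crop.png',cv2.resize(t[120:260,95:300],None,fx=3.9,fy=3.9,interpolation=cv2.INTER_CUBIC))
cv2.imwrite('pics/s_crop.png',cv2.resize(s[110:240,160:310],None,fx=4.5,fy=4.5,interpolation=cv2.INTER_CUBIC))
E
```

```text
(no output)
```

View pics/t_crop.png

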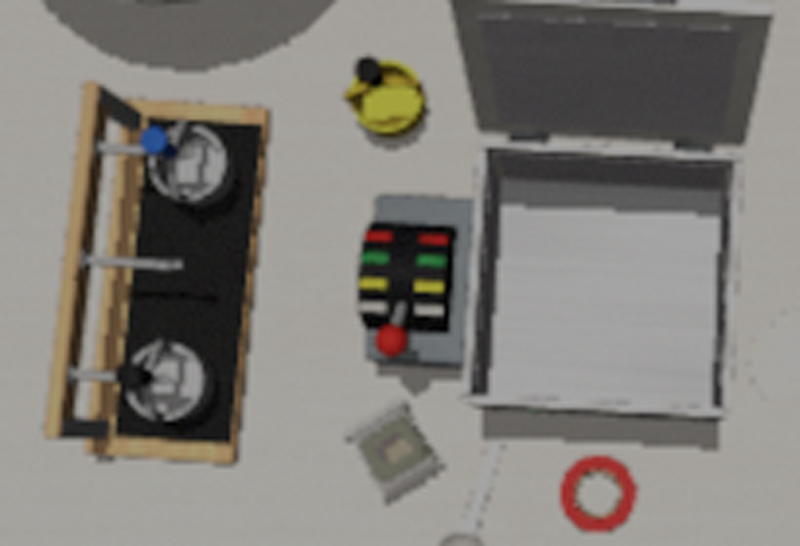

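View pics/s_crop.png

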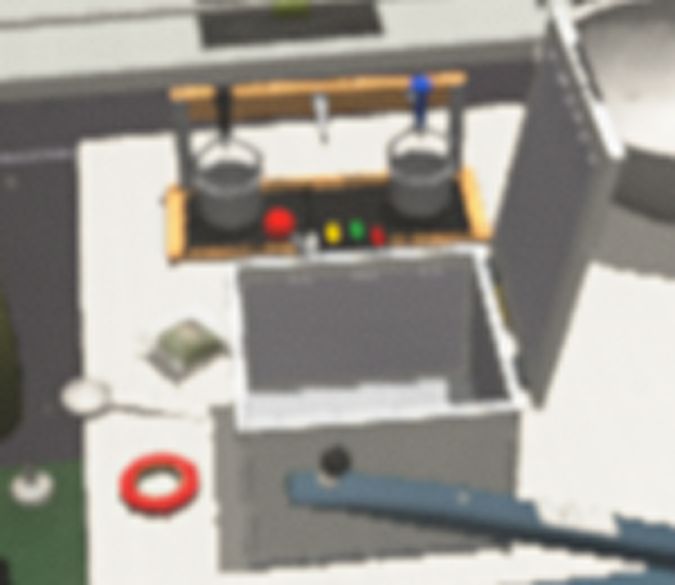

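The top view shows two pots on the rack: blue knob at about (135,157) and black knob at (131,216), so the white one is absent. The yellow look-alike at (195,146) has a black knob but a yellow body and isn't on the rack, so I'll leave it. The stamp is at about (380,203). Next I'll measure all of these.

```bash
python3 - <<'E'
from h import *
T=np.load('top0.npz'); S=np.load('side0.npz')
def masks(p):
    h=cv2.cvtColor(p,cv2.COLOR_RGB2HSV); return h
def comps(m,minA=6):
    n,l,st,c=cv2.connectedComponentsWithStats(m.astype(np.uint8)); return [(st[i,4],c[i].round(1).tolist()) for i in range(1,n) if st[i,4]>=minA]
for nm,D in (('top',T),('side',S)):
    h=masks(D['p']); H,Sx,V=h[...,0].astype(int),h[...,1],h[...,2]
    print(nm,'blue',comps((H>105)&(H<125)&(Sx>150)&(V>80)))
    print(nm,'red',comps(((H<6)|(H>174))&(Sx>170)&(V>100)))
    print(nm,'green',comps((H>60)&(H<90)&(Sx>150)&(V>60)))
    print(nm,'yel',comps((H>24)&(H<34)&(Sx>170)&(V>100)))
# rim pixels by height from top cloud
w=cloud('top',T['d'])
for nm,zr in (('rim',(0.131,0.141)),('lowtop',(0.058,0.066))):
    m=(w[...,2]>zr[0])&(w[...,2]<zr[1]); m[:, :190]=0; m[:,300:]=0; m[:130]=0
    ys,xs=np.nonzero(m); P=w[m]; print(nm,len(P),np.nanmin(P,0),np.nanmax(P,0))
    if len(P)>4: print(cv2.minAreaRect((P[:,:2]*1000).astype(np.float32)))
# rack base & bar
m=(w[...,2]>0.106)&(w[...,2]<0.120); m[:,170:]=0;m[:130]=0;m[250:]=0
P=w[m]; print('bar',len(P),cv2.minAreaRect((P[:,:2]*1000).astype(np.float32)))
m=(w[...,2]>0.006)&(w[...,2]<0.018); m[:,170:]=0;m[:130]=0;m[250:]=0
P=w[m]; print('base',len(P),cv2.minAreaRect((P[:,:2]*1000).astype(np.float32)))
# stamp
for uv in ((380,203),(340,243),(135,157),(131,216),(195,207)):
    print(uv,w[uv[1]-1:uv[1]+2,uv[0]-1:uv[0]+2].reshape(-1,3).round(3)[::4].tolist())
m=(w[...,2]>0.02)&(w[...,2]<0.07); m[:,:365]=0;m[:,395:]=0;m[:190]=0;m[215:]=0
P=w[m];print('stamp',len(P),P.mean(0),P.max(0),P.min(0))
E
```

```text
top blue [(np.int32(33), [134.4, 155.3]), (np.int32(32), [389.0, 237.6])]
top red [(np.int32(16), [191.3, 180.1]), (np.int32(15), [206.2, 180.9]), (np.int32(41), [194.9, 206.9]), (np.int32(111), [247.6, 246.3])]
top green [(np.int32(10), [190.1, 185.6]), (np.int32(10), [205.2, 186.4])]
top yel [(np.int32(10), [196.4, 140.6]), (np.int32(7), [186.4, 142.0]), (np.int32(23), [195.4, 151.0]), (np.int32(8), [190.1, 192.5]), (np.int32(7), [203.0, 193.3])]
side blue [(np.int32(7), [253.0, 128.7])]
side red [(np.int32(27), [221.5, 158.9]), (np.int32(6), [243.5, 162.0]), (np.int32(64), [194.9, 217.8])]
side green []
side yel [(np.int32(10), [233.2, 161.5]), (np.int32(7), [324.9, 208.0]), (np.int32(10), [334.4, 207.2]), (np.int32(13), [337.2, 214.5]), (np.int32(10), [326.1, 215.1]), (np.int32(6), [346.5, 283.2]), (np.int32(7), [361.0, 342.0])]
rim 748 [ 0.00919106 -0.11768742  0.1310051 ] [0.60700345 0.14240247 0.14094033]
((310.4936218261719, 22.194931030273438), (254.6500701904297, 593.8289184570312), 87.2203369140625)
lowtop 516 [-0.00329797 -0.1109227   0.05800648] [0.66566625 0.1613063  0.0659632 ]
((331.9391784667969, 43.054908752441406), (274.5878601074219, 648.8720703125), 84.96317291259766)
bar 544 ((512.4976806640625, 335.9862976074219), (88.10882568359375, 264.9716491699219), 87.05079650878906)
base 2625 ((520.473388671875, 366.3359069824219), (375.1285400390625, 258.0729675292969), 1.4469938278198242)
(380, 203) [[0.483, -0.412, 0.05], [nan, nan, nan], [0.476, -0.417, 0.055]]
(340, 243) [[0.361, -0.287, 0.061], [0.358, -0.29, 0.061], [0.355, -0.293, 0.059]]
(135, 157) [[0.595, 0.304, 0.15], [0.592, 0.301, 0.148], [0.59, 0.299, 0.145]]
(131, 216) [[0.43, 0.309, 0.142], [0.428, 0.312, 0.125], [0.425, 0.311, 0.119]]
(195, 207) [[0.457, 0.133, 0.14], [0.454, 0.13, 0.139], [0.452, 0.127, 0.139]]
stamp 69 [ 0.48165157 -0.42043059  0.04583548] [ 0.49484633 -0.41088046  0.05830441] [ 0.46988894 -0.43298182  0.02016437]
```

```bash
python3 - <<'E'
from h import *
T=np.load('top0.npz'); S=np.load('side0.npz')
w=cloud('top',T['d']);ws=cloud('side',S['d'])
def sel(w,lo,hi):
    m=np.all((w>lo)&(w<hi),-1); return w[m]
def rect(P): return cv2.minAreaRect((P[:,:2]*1000).astype(np.float32))
for nm,c in (('top',w),('side',ws)):
    P=sel(c,(0.38,-0.13,0.130),(0.60,0.12,0.140)); print(nm,'rim',len(P),rect(P),P[:,2].mean())
    P=sel(c,(0.38,-0.13,0.005),(0.60,0.095,0.02)); print(nm,'floor',len(P),P.mean(0) if len(P) else '')
    P=sel(c,(0.38,0.06,0.056),(0.62,0.19,0.068)); print(nm,'housing',len(P),rect(P))
    P=sel(c,(0.3,0.30,0.108),(0.75,0.45,0.119)); print(nm,'bar',len(P),rect(P),P[:,2].mean())
    P=sel(c,(0.3,0.18,0.006),(0.75,0.45,0.018)); print(nm,'base',len(P),rect(P),P[:,2].mean())
    P=sel(c,(0.45,-0.45,0.02),(0.52,-0.39,0.062)); print(nm,'stamp',len(P),P.mean(0),np.percentile(P,95,0),np.percentile(P,5,0))
    P=sel(c,(0.5,-0.15,0.17),(0.75,0.12,0.40)); A=np.c_[P[:,1:],np.ones(len(P))]; k=np.linalg.lstsq(A,P[:,0],rcond=None)[0]; print(nm,'lid',len(P),'x=ay+bz+c',k,P.min(0),P.max(0))
# knob rays
print('blue top',onplane('top',134.4,155.3,0.1415))
def tri(a,b):
    o1,d1=ray('top',*a);o2,d2=ray('side',*b)
    A=np.c_[d1,-d2]; s=np.linalg.lstsq(A,o2-o1,rcond=None)[0]; p=o1+s[0]*d1;q=o2+s[1]*d2; return (p+q)/2,np.linalg.norm(p-q)
print(tri((134.4,155.3),(253,128.7)))
print('red',tri((194.9,206.9),(221.5,158.9)))
E
python3 - <<'E'
import cv2
t=cv2.imread('pics/top0.png'); s=cv2.imread('pics/side0.png')
cv2.imwrite('pics/rk.png',cv2.resize(t[140:245,100:175],None,fx=5.6,fy=5.6,interpolation=cv2.INTER_NEAREST))
cv2.imwrite('pics/st.png',cv2.hconcat([cv2.resize(t[185:225,360:400],None,fx=10,fy=10,interpolation=cv2.INTER_NEAREST),cv2.resize(s[295:335,240:280],None,fx=10,fy=10,interpolation=cv2.INTER_NEAREST)]))
E
```

```text
top rim 594 ((504.51080322265625, -18.510177612304688), (192.4883270263672, 197.47946166992188), 87.74150848388672) 0.13569417447860166
top floor 3174 [ 0.50294265 -0.01823044  0.01049887]
top housing 486 ((516.7159423828125, 115.8073959350586), (96.08511352539062, 164.643310546875), 85.913818359375)
top bar 457 ((557.089599609375, 345.03021240234375), (346.9710693359375, 92.04190826416016), 2.0645270347595215) 0.11367913198621774
top base 2646 ((522.89697265625, 314.96746826171875), (267.675537109375, 439.3103332519531), 89.65513610839844) 0.012613567770382089
top stamp 69 [ 0.48165157 -0.42043059  0.04583548] [ 0.49169051 -0.41263492  0.05606062] [ 0.47190994 -0.43104234  0.02068599]
top lid 2544 x=ay+bz+c [0.04196905 0.21473426 0.57246188] [ 0.60558711 -0.12249047  0.17000119] [0.65395759 0.07375508 0.33728086]
side rim 416 ((506.0960388183594, -4.2557525634765625), (242.87936401367188, 196.420166015625), 87.43940734863281) 0.13441873293739137
side floor 597 [0.50208546 0.00066953 0.01117939]
side housing 130 ((508.6452331542969, 65.35201263427734), (9.299686431884766, 176.47750854492188), 87.58966827392578)
side bar 141 ((515.690673828125, 342.4493408203125), (75.92498016357422, 259.5303649902344), 89.36125183105469) 0.11189559509285077
side base 787 ((513.9180297851562, 317.35308837890625), (124.34649658203125, 287.12603759765625), 86.48348236083984) 0.011423997064458112
side stamp 110 [ 0.48207979 -0.43390218  0.04352081] [ 0.49148371 -0.42215969  0.05516682] [ 0.47330977 -0.44083855  0.02105905]
side lid 1243 x=ay+bz+c [0.03036797 0.20824252 0.57539282] [ 0.6065135  -0.13080774  0.17001526] [0.65456787 0.06924826 0.33526278]
blue top [0.59830602 0.30537505 0.1415    ]
(array([0.59860528, 0.30607509, 0.13940621]), np.float64(0.0002901861008937959))
red (array([0.45598797, 0.13192003, 0.12995129]), np.float64(0.0014631812990042155))
```

View pics/rk.png

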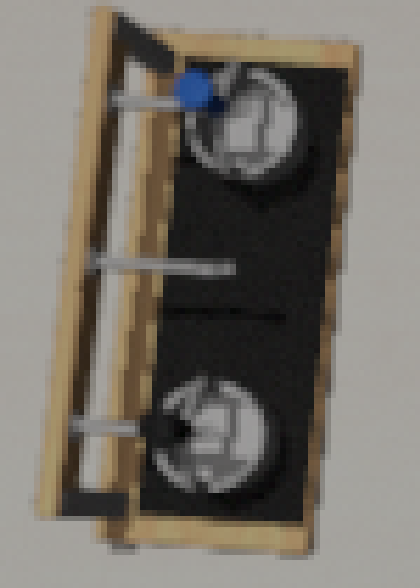

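View pics/st.png

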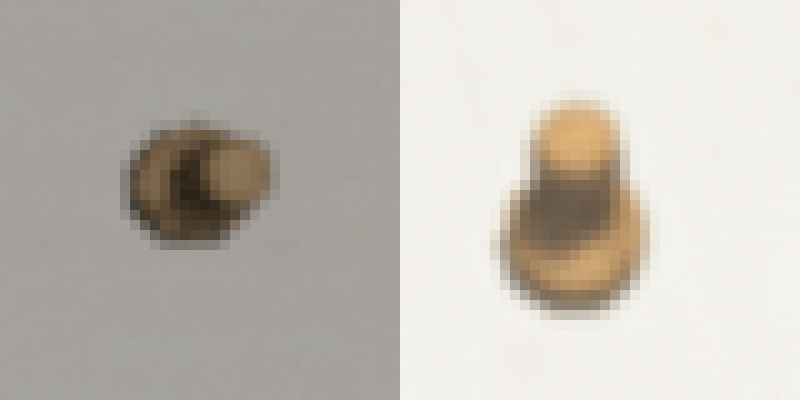

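```bash
python3 - <<'E'
from h import *
T=np.load('top0.npz'); S=np.load('side0.npz')
w=cloud('top',T['d']);ws=cloud('side',S['d'])
p=T['p'].astype(int)
def sel(w,lo,hi):
    return np.all((w>lo)&(w<hi),-1)
for nm,c in (('top',w),('side',ws)):
  for k,x in (('blk',(0.38,0.5)),('blue',(0.55,0.65))):
    m=sel(c,(x[0],0.26,0.128),(x[1],0.33,0.155)); P=c[m]; v,u=np.nonzero(m)
    print(nm,k,len(P),np.median(P,0),P.min(0),P.max(0),u.mean(),v.mean())
for u,v in ((128,216),(134.4,155.3)): print(onplane('top',u,v,0.1415))
# edges of bar in top: wood colour
h=cv2.cvtColor(T['p'],cv2.COLOR_RGB2HSV)
wood=(h[...,0]>8)&(h[...,0]<25)&(h[...,1]>90)&(h[...,2]>90)
wood[:,165:]=0; wood[:140]=0; wood[240:]=0
m=wood&(w[...,2]>0.10)&(w[...,1]>0.33)
v,u=np.nonzero(m); Q=np.array([onplane('top',a,b,0.114) for a,b in zip(u,v)])
k=np.polyfit(Q[:,0],Q[:,1],1); print('bar y=kx+c',k,np.degrees(np.arctan(k[0])),Q.min(0),Q.max(0),len(Q))
m=wood&(w[...,2]<0.03); v,u=np.nonzero(m); Q=np.array([onplane('top',a,b,0.012) for a,b in zip(u,v)]); print('base',cv2.minAreaRect((Q[:,:2]*1000).astype(np.float32)))
# rim
a=np.radians(-2.2); R=np.array([[np.cos(a),-np.sin(a)],[np.sin(a),np.cos(a)]])
P=w[sel(w,(0.38,-0.13,0.130),(0.60,0.10,0.140))]; q=P[:,:2]@R
for i in (0,1):
    hh,e=np.histogram(q[:,i],bins=np.arange(q[:,i].min(),q[:,i].max()+.003,.003)); print(list(zip((e*1000).round(),hh)))
print('stamp top', onplane('top',383.2,201.7,0.04),onplane('top',383.2,201.7,0.055),onplane('side',257.3,308.5,0.04),onplane('side',257.3,308.5,0.05))
o1,d1=ray('top',383.2,201.7);o2,d2=ray('side',257.3,308.5)
s=np.linalg.lstsq(np.c_[d1,-d2],o2-o1,rcond=None)[0];print(o1+s[0]*d1,o2+s[1]*d2)
E
```

```text
top blk 41 [0.42653149 0.31557815 0.1463195 ] [0.41831227 0.30758604 0.14210121] [0.43511966 0.32392583 0.15052839] 127.0 216.2439024390244
top blue 43 [0.59520665 0.30468385 0.14611004] [0.58642548 0.29732821 0.13083538] [0.60486749 0.31615374 0.15054769] 133.72093023255815 156.06976744186048
side blk 21 [0.42733193 0.3060166  0.14442764] [0.41978402 0.29634863 0.13227305] [0.43582945 0.31652461 0.14689428] 209.0 131.71428571428572
side blue 21 [0.59638081 0.29478676 0.14258983] [0.58854035 0.28973348 0.12987063] [0.60580729 0.30747053 0.14682106] 253.0 129.52380952380952
[0.42693301 0.31441426 0.1415    ]
[0.59830602 0.30537505 0.1415    ]
bar y=kx+c [-0.0532829  0.3975619] -3.050001199565424 [0.38799151 0.35828374 0.114     ] [0.64308609 0.38147624 0.114     ] 283
base ((511.48138427734375, 323.26483154296875), (117.69560241699219, 285.88232421875), 86.95487976074219)
[(np.float64(406.0), np.int64(74)), (np.float64(409.0), np.int64(70)), (np.float64(412.0), np.int64(8)), (np.float64(415.0), np.int64(4)), (np.float64(418.0), np.int64(4)), (np.float64(421.0), np.int64(7)), (np.float
[... 3748 characters left out ...]
np.float64(58.0), np.int64(5)), (np.float64(61.0), np.int64(4)), (np.float64(64.0), np.int64(3)), (np.float64(67.0), np.int64(5)), (np.float64(70.0), np.int64(3)), (np.float64(73.0), np.int64(5)), (np.float64(76.0), np.int64(5)), (np.float64(79.0), np.int64(5)), (np.float64(82.0), np.int64(5)), (np.float64(85.0), np.int64(4)), (np.float64(88.0), np.int64(8)), (np.float64(91.0), np.int64(77)), (np.float64(94.0), np.int64(66)), (np.float64(97.0), np.int64(3))]
stamp top [ 0.48479693 -0.42845982  0.04      ] [ 0.48337441 -0.42335471  0.055     ] [ 0.48546941 -0.421173    0.04      ] [ 0.48415552 -0.4277043   0.05      ]
[ 0.48410261 -0.42596807  0.04732132] [ 0.48450184 -0.42598276  0.04736418]
```

Call:
carry_out --pt "0.05 0.04 -0.02 -8 -1" --pt "0.1 0.08 -0.03 -16 -1" --pt "0.15 0.12 -0.05 -24 -1" --pt "0.2095 0.162 -0.08 -27 -1" --pt "0.2095 0.162 -0.08 -27 -1" --pt "0.2095 0.162 -0.08 -27 -1" --pt "0.2095 0.162 -0.08 -27 -1" --pt "0.2095 0.162 -0.08 -27 -1" --grip_force 20

```text
time_s: 0.9
tool_pos: [0.4846, -0.4266, 0.324]
tool_rot: [179.9, 0.0, -91.9]
force: [-0.6, -1.2, 1.0]
grip_width: 0.0869
```

```bash
python3 - <<'E'
from h import *
for n in ('side','top'): shot(n,n+'1')
o=env.get_obs(); print(o['time_s'],o['tool_pos'],o['tool_rot'],o['force'],o['qpos'])
a=cv2.imread('pics/side1.png');b=cv2.imread('pics/top1.png')
cv2.imwrite('pics/v1.png',cv2.hconcat([cv2.resize(a[260:360,200:300],None,fx=4,fy=4),cv2.resize(b[150:250,330:430],None,fx=4,fy=4)]))
E
```

```text
1.0 [ 0.48314437 -0.42853839  0.32497649] [ 1.79957255e+02 -6.98476433e-02 -9.21163449e+01] [ 0.14216443 -0.17924327  0.31636194] [ 45.48474447  20.74876823  -7.92842578  89.3969979    3.06669355
  70.05582935 -55.09839045]
```

View pics/v1.png

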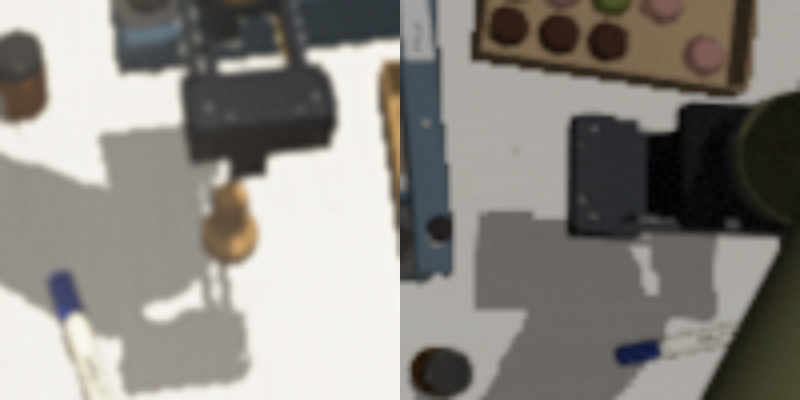

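The stamp hasn't moved: its knob is at side pixel (258,309), centred under the jaws. I'll descend and grip.

Call:
carry_out --pt "0 0.001 -0.04 0 -1" --pt "0 0.001 -0.08 0 -1" --pt "0 0.001 -0.112 0 -1" --pt "0 0.001 -0.112 0 -1" --pt "0 0.001 -0.112 0 1" --pt "0 0.001 -0.112 0 1" --pt "0 0.001 -0.112 0 1" --pt "0 0.001 -0.112 0 1" --pt "0 0.001 -0.112 0 1" --pt "0 0.001 -0.112 0 1" --pt "0 0.001 -0.112 0 1" --pt "0 0.001 -0.112 0 1" --pt "0 0.001 -0.112 0 1" --grip_force 25

```text
time_s: 2.3
tool_pos: [0.4844, -0.426, 0.2127]
tool_rot: [180.0, -0.0, -92.0]
force: [0.4, 0.3, 0.6]
grip_width: 0.0273
```

Call:
carry_out --pt "0 0 0 0 1" --pt "0 0 0 0 1" --pt "0 0 0 0 1" --pt "0 0 0 0 1"

```text
time_s: 2.7
tool_pos: [0.4844, -0.4259, 0.2127]
tool_rot: [180.0, 0.0, -92.0]
force: [-0.1, 0.3, -0.1]
grip_width: 0.027
```

Call:
carry_out --pt "0 0 0.02 0 1" --pt "0 0 0.05 0 1" --pt "0 0 0.09 0 1" --pt "0 0 0.13 0 1" --pt "0 0 0.17 0 1" --pt "0 0 0.21 0 1" --pt "0 0 0.24 0 1" --pt "0 0 0.257 0 1" --pt "0.005 0.03 0.257 0 1" --pt "0.015 0.07 0.257 0 1" --pt "0.02 0.11 0.257 0 1" --pt "0.025 0.15 0.257 0 1" --pt "0.03 0.19 0.257 0 1" --pt "0.035 0.23 0.257 0 1" --pt "0.04 0.27 0.257 0 1" --pt "0.0455 0.31 0.257 0 1" --pt "0.0535 0.345 0.257 0 1" --pt "0.0535 0.361 0.257 0 1" --pt "0.0535 0.361 0.257 0 1" --pt "0.0535 0.361 0.257 0 1"

```text
time_s: 4.7
tool_pos: [0.5377, -0.0667, 0.4697]
tool_rot: [180.0, -0.1, -92.1]
force: [-0.7, -0.4, -0.5]
grip_width: 0.0271
```

```bash
python3 - <<'E'
from h import *
for n in ('side','top'): shot(n,n+'2')
o=env.get_obs(); print(o['time_s'],o['tool_pos'],o['tool_rot'],o['force'],o['qpos'],o['grip_width'])
a=cv2.imread('pics/side2.png');b=cv2.imread('pics/top2.png')
cv2.imwrite('pics/v2.png',cv2.hconcat([cv2.resize(a[60:260,140:340],None,fx=2,fy=2),cv2.resize(b[90:290,130:330],None,fx=2,fy=2)]))
E
```

```text
4.8 [ 0.53772623 -0.06766665  0.46960964] [ 1.79974177e+02 -6.44102802e-02 -9.21992800e+01] [ 0.09322809 -0.26325974  0.19845911] [ 25.27799455   4.88571629 -22.27811929  92.10164373   1.92782709
  83.40431659 -89.34868401] 0.02709690854806276
```

View pics/v2.png

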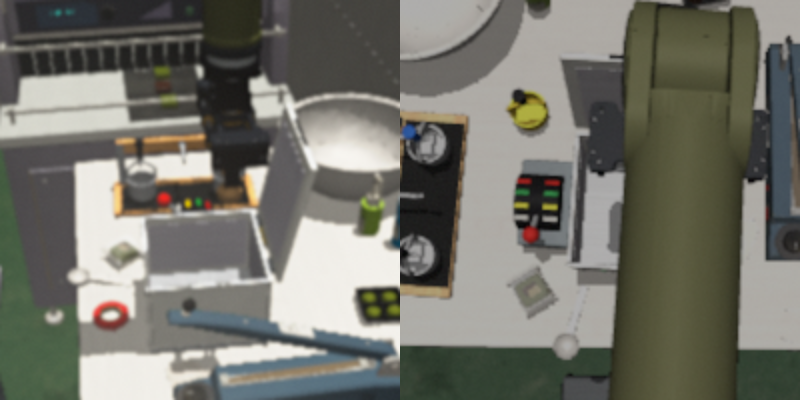

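```bash
python3 - <<'E'
from h import *
for n in ('side','top'):
    D=np.load(n+'2.npz'); w=cloud(n,D['d'])
    for z in np.arange(0.28,0.75,0.03):
        m=(w[...,2]>z)&(w[...,2]<z+.03)&(w[...,0]>0.40)&(w[...,0]<0.8)&(abs(w[...,1]+.066)<0.12)
        P=w[m]
        if len(P)>5: print(n,round(z,2),len(P),'x',np.percentile(P[:,0],[2,98]).round(3),'y',np.percentile(P[:,1],[2,98]).round(3))
E
```

```text
side 0.28 274 x [0.527 0.64 ] y [-0.129  0.044]
side 0.31 277 x [0.53  0.651] y [-0.129  0.047]
side 0.34 156 x [0.498 0.57 ] y [-0.158  0.014]
side 0.37 638 x [0.499 0.572] y [-0.165  0.013]
side 0.4 396 x [0.503 0.567] y [-0.163  0.01 ]
side 0.43 194 x [0.501 0.571] y [-0.106 -0.026]
side 0.46 317 x [0.502 0.571] y [-0.107 -0.068]
side 0.49 365 x [0.502 0.571] y [-0.107 -0.072]
side 0.52 362 x [0.502 0.571] y [-0.106 -0.071]
side 0.55 389 x [0.502 0.569] y [-0.106 -0.075]
side 0.58 393 x [0.502 0.569] y [-0.107 -0.074]
side 0.61 613 x [0.415 0.571] y [-0.116 -0.08 ]
side 0.64 1204 x [0.404 0.576] y [-0.117 -0.093]
side 0.67 727 x [0.403 0.571] y [-0.117 -0.098]
top 0.28 121 x [0.632 0.639] y [0.004 0.053]
top 0.31 193 x [0.638 0.652] y [-0.     0.053]
top 0.34 6 x [0.497 0.503] y [-0.144  0.02 ]
top 0.37 358 x [0.497 0.574] y [-0.16   0.029]
top 0.4 544 x [0.501 0.572] y [-0.157  0.028]
top 0.64 19 x [0.477 0.573] y [-0.103 -0.017]
top 0.67 3909 x [0.408 0.57 ] y [-0.107 -0.02 ]
top 0.7 3989 x [0.402 0.54 ] y [-0.102 -0.025]
```

Call:
carry_out --pt "0 0.003 -0.03 0 1" --pt "0 0.003 -0.06 0 1" --pt "0 0.003 -0.09 0 1" --pt "0 0.003 -0.12 0 1" --pt "0 0.003 -0.15 0 1" --pt "0 0.003 -0.18 0 1" --pt "0 0.003 -0.2 0 1" --pt "0 0.003 -0.21 0 1" --pt "0 0.003 -0.214 0 1" --pt "0 0.003 -0.214 0 1" --pt "0 0.003 -0.214 0 1" --pt "0 0.003 -0.214 0 1"

```text
time_s: 6.0
tool_pos: [0.5385, -0.0621, 0.257]
tool_rot: [-179.9, -0.0, -92.0]
force: [-0.5, -0.5, -0.4]
grip_width: 0.027
```

Call:
carry_out --pt "0 0 -0.001 0 -0.1" --pt "0 0 -0.001 0 -0.1" --pt "0 0 -0.001 0 -0.1" --pt "0 0 -0.001 0 -0.1" --pt "0 0 -0.001 0 -0.1" --pt "0 0 -0.001 0 -0.1"

```text
time_s: 6.6
tool_pos: [0.538, -0.062, 0.2548]
tool_rot: [180.0, -0.0, -92.0]
force: [-0.9, -0.3, -0.1]
grip_width: 0.0475
```

Call:
carry_out --pt "0 0 0.04 0 -0.1" --pt "0 0 0.08 0 -0.1" --pt "0 0 0.12 0 -0.1" --pt "0 0 0.16 0 -0.1" --pt "0 0.03 0.2 8 -0.1" --pt "-0.01 0.06 0.2 16 -0.1" --pt "-0.02 0.09 0.2 24 -0.1" --pt "-0.03 0.13 0.2 32 -0.1" --pt "-0.04 0.17 0.2 40 -0.1" --pt "-0.05 0.21 0.2 48 -0.1" --pt "-0.06 0.24 0.2 56 -0.1" --pt "-0.06 0.24 0.2 64 -0.1" --pt "-0.06 0.24 0.2 72 -0.1" --pt "-0.06 0.24 0.2 80 -0.1" --pt "-0.06 0.24 0.2 89 -0.1" --pt "-0.06 0.24 0.2 89 -0.1"

```text
time_s: 8.2
tool_pos: [0.4779, 0.1781, 0.4548]
tool_rot: [180.0, -0.0, -2.9]
force: [0.0, -0.2, 0.8]
grip_width: 0.0479
```

```bash
python3 - <<'E'
from h import *
for n in ('side','top'): shot(n,n+'3')
o=env.get_obs(); print(o['time_s'],o['tool_pos'],o['tool_rot'],o['force'],o['qpos'],o['grip_width'])
a=cv2.imread('pics/side3.png');b=cv2.imread('pics/top3.png')
cv2.imwrite('pics/v3.png',cv2.hconcat([cv2.resize(a[110:250,160:300],None,fx=2.8,fy=2.8),cv2.resize(b[120:260,170:310],None,fx=2.8,fy=2.8)]))
E
```

```text
8.3 [0.47792966 0.17799794 0.45478062] [ 1.79992411e+02 -9.12299607e-03 -3.15915757e+00] [-0.36809501  0.26579477 -0.32462475] [ 13.3489153    1.69429687 -37.20751988  97.12859243   1.04680613
  81.51855211 -27.16002188] 0.047719905918909566
```

View pics/v3.png

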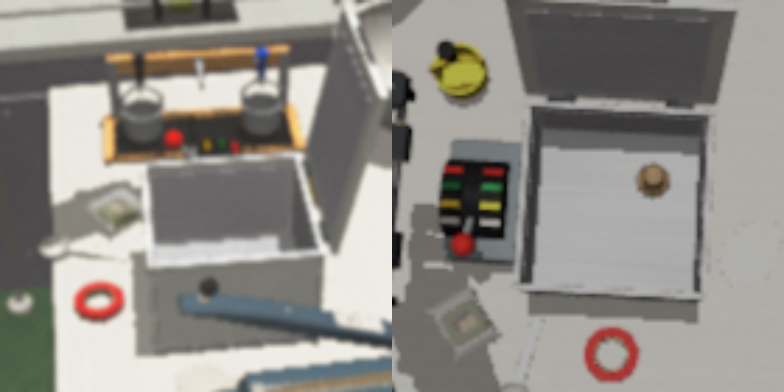

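The stamp stands upright in the rear-right quarter, at top pixel (403,184). Next is the black-knob pot.

Call:
carry_out --pt "-0.01 0.03 -0.02 0 -0.3" --pt "-0.025 0.07 -0.04 0 -0.3" --pt "-0.04 0.11 -0.07 0 -0.3" --pt "-0.051 0.1365 -0.095 0 -0.3" --pt "-0.051 0.1365 -0.095 0 -0.3" --pt "-0.051 0.1365 -0.12 0 -0.3" --pt "-0.051 0.1365 -0.14 0 -0.3" --pt "-0.051 0.1365 -0.155 0 -0.3" --pt "-0.051 0.1365 -0.165 0 -0.3" --pt "-0.051 0.1365 -0.165 0 -0.3" --pt "-0.051 0.1365 -0.165 0 -0.3"

```text
time_s: 9.4
tool_pos: [0.4273, 0.3146, 0.2904]
tool_rot: [-180.0, -0.0, -3.0]
force: [-0.9, 0.3, -0.1]
grip_width: 0.0563
```

```bash
python3 - <<'E'
from h import *
for n in ('side','top'): shot(n,n+'4')
o=env.get_obs(); print(o['time_s'],o['tool_pos'],o['tool_rot'],o['force'],o['grip_width'])
a=cv2.imread('pics/side4.png');b=cv2.imread('pics/top4.png')
cv2.imwrite('pics/v4.png',cv2.hconcat([cv2.resize(a[90:170,180:260],None,fx=5,fy=5),cv2.resize(b[170:250,90:170],None,fx=5,fy=5)]))
E
```

```text
9.5 [0.42735491 0.31480133 0.2908125 ] [-1.79948600e+02 -9.14276188e-02 -2.99665682e+00] [ 0.51153376 -0.42596362  0.06542302] 0.056446878205305986
```

View pics/v4.png

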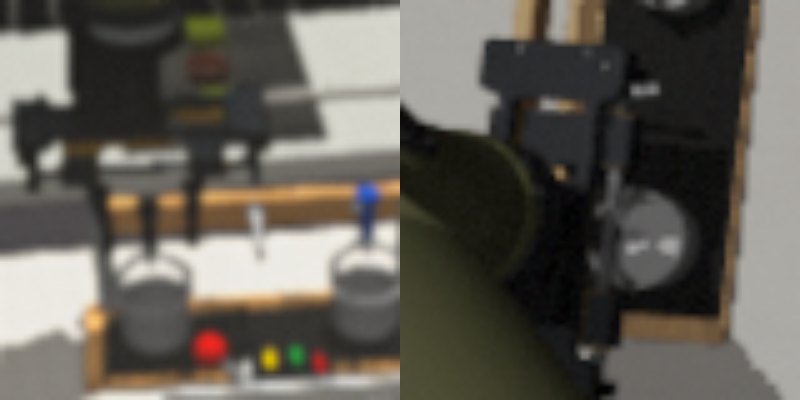

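The fingers sit either side of the black stem, so I'll close on it.

Call:
carry_out --pt "0 0 -0.001 0 1" --pt "0 0 -0.001 0 1" --pt "0 0 -0.001 0 1" --pt "0 0 -0.001 0 1" --pt "0 0 -0.001 0 1" --pt "0 0 -0.001 0 1" --pt "0 0 -0.001 0 1" --pt "0 0 -0.001 0 1" --pt "0 0 -0.001 0 1" --pt "0 0 -0.001 0 1" --grip_force 40

```text
time_s: 10.5
tool_pos: [0.427, 0.3145, 0.2888]
tool_rot: [-180.0, -0.0, -3.0]
force: [0.3, 0.6, 0.6]
grip_width: 0.0175
```

Call:
carry_out --pt "0 0 0.007 0 1" --pt "0 0 0.014 0 1" --pt "0 0 0.021 0 1" --pt "0 0 0.021 0 1" --pt "-0.001 -0.01 0.021 0 1" --pt "-0.001 -0.025 0.021 0 1" --pt "-0.002 -0.04 0.021 0 1" --pt "-0.003 -0.055 0.021 0 1" --pt "-0.004 -0.075 0.021 0 1" --pt "-0.005 -0.085 0.021 0 1" --pt "-0.005 -0.085 0.05 0 1" --pt "-0.005 -0.085 0.09 0 1" --pt "-0.005 -0.085 0.13 0 1" --pt "-0.005 -0.085 0.16 0 1" --pt "-0.005 -0.085 0.16 0 1" --pt "-0.005 -0.085 0.16 0 1"

```text
time_s: 12.1
tool_pos: [0.4218, 0.2294, 0.4487]
tool_rot: [180.0, -0.0, -3.0]
force: [0.3, -0.1, -1.8]
grip_width: 0.0175
```

```bash
python3 - <<'E'
from h import *
for n in ('side','top'): shot(n,n+'5')
o=env.get_obs(); print(o['time_s'],o['tool_pos'],o['tool_rot'],o['force'],o['grip_width'])
a=cv2.imread('pics/side5.png');b=cv2.imread('pics/top5.png')
cv2.imwrite('pics/v5.png',cv2.hconcat([cv2.resize(a[70:220,150:300],None,fx=2.6,fy=2.6),cv2.resize(b[120:270,90:240],None,fx=2.6,fy=2.6)]))
E
```

```text
12.2 [0.4215754  0.22910804 0.4471903 ] [ 1.79932590e+02  1.34731669e-01 -2.97745962e+00] [ 0.32391786 -0.41517402 -1.35921273] 0.01729961223359508
```

View pics/v5.png

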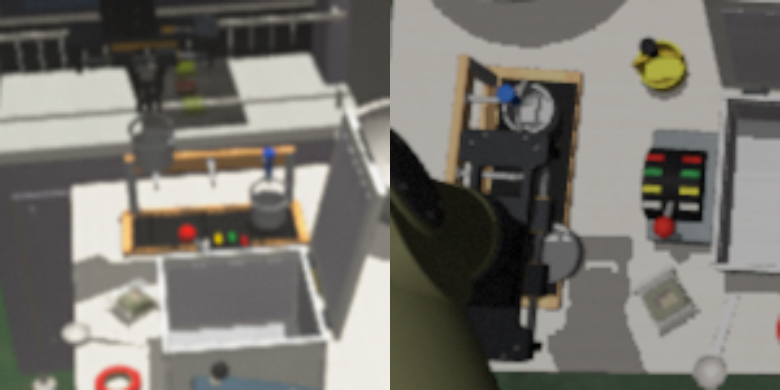

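The black pot is off the hook and held upright. I'll carry it over to the front-right quarter.

Call:
carry_out --pt "0.005 -0.03 0 0 1" --pt "0.01 -0.07 0 0 1" --pt "0.015 -0.11 0 0 1" --pt "0.02 -0.15 0 0 1" --pt "0.025 -0.19 0 0 1" --pt "0.03 -0.23 0 0 1" --pt "0.035 -0.265 0 0 1" --pt "0.035 -0.2895 0 0 1" --pt "0.035 -0.2895 0 0 1" --pt "0.035 -0.2895 0 0 1"

```text
time_s: 13.2
tool_pos: [0.4567, -0.0601, 0.4472]
tool_rot: [-179.9, 0.2, -3.0]
force: [-0.3, 0.7, -1.1]
grip_width: 0.0179
```

```bash
python3 - <<'E'
from h import *
for n in ('side','top'): shot(n,n+'6')
o=env.get_obs(); print(o['time_s'],o['tool_pos'],o['tool_rot'],o['force'],o['grip_width'])
a=cv2.imread('pics/side6.png');b=cv2.imread('pics/top6.png')
cv2.imwrite('pics/v6.png',cv2.hconcat([cv2.resize(a[70:270,130:330],None,fx=2,fy=2),cv2.resize(b[110:310,150:350],None,fx=2,fy=2)]))
E
```

```text
13.3 [ 0.45686298 -0.05876913  0.44786724] [-1.79959249e+02  9.10434744e-02 -2.86422009e+00] [-0.02904292 -0.47462509 -0.21203044] 0.01728456880459194
```

View pics/v6.png

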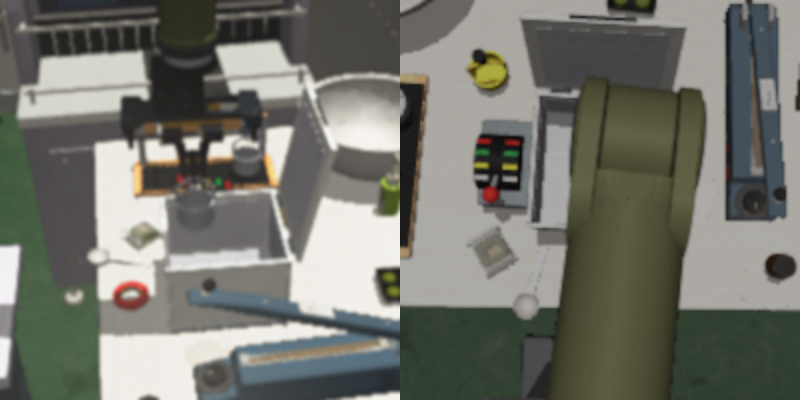

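Call:
carry_out --pt "0 0 -0.03 0 1" --pt "0 0 -0.07 0 1" --pt "0 0 -0.11 0 1" --pt "0 0 -0.14 0 1" --pt "0 0 -0.155 0 1" --pt "0 0 -0.163 0 1" --pt "0 0 -0.166 0 1" --pt "0 0 -0.168 0 1" --pt "0 0 -0.169 0 1" --pt "0 0 -0.169 0 1"

```text
time_s: 14.3
tool_pos: [0.4573, -0.0599, 0.2805]
tool_rot: [180.0, -0.1, -3.0]
force: [-0.9, 0.7, -1.5]
grip_width: 0.0175
```

Call:
carry_out --pt "0 0 -0.001 0 1" --pt "0 0 -0.002 0 1" --pt "0 0 -0.003 0 1" --pt "0 0 -0.003 0 1"

```text
time_s: 14.7
tool_pos: [0.4569, -0.06, 0.2767]
tool_rot: [180.0, 0.0, -3.0]
force: [-0.5, -0.1, -1.3]
grip_width: 0.0177
```

Call:
carry_out --pt "0 0 -0.001 0 1" --pt "0 0 -0.0015 0 1" --pt "0 0 -0.0015 0 1"

```text
time_s: 15.0
tool_pos: [0.4575, -0.06, 0.276]
tool_rot: [180.0, -0.1, -3.0]
force: [0.6, -0.2, 4.4]
grip_width: 0.0174
```

Contact: force is now +4.4 N, so the foot is on the floor. I'll release and rise, then look.

Call:
carry_out --pt "0 0 0.0005 0 0" --pt "0 0 0.0005 0 0" --pt "0 0 0.0005 0 0" --pt "0 0 0.0005 0 0" --pt "0 0 0.0005 0 0" --pt "0 0 0.0005 0 0"

```text
time_s: 15.6
tool_pos: [0.4569, -0.06, 0.2757]
tool_rot: [-180.0, 0.0, -3.0]
force: [-0.0, 0.1, -0.5]
grip_width: 0.043
```

Call:
carry_out --pt "0 0 0.02 0 0" --pt "0 0 0.05 0 0" --pt "0 0 0.09 0 0" --pt "0 0 0.13 0 0" --pt "0 0 0.17 0 0" --pt "0 0.04 0.17 0 0" --pt "0 0.09 0.17 0 0" --pt "0 0.14 0.17 0 0" --pt "0 0.19 0.17 0 0" --pt "0 0.23 0.17 0 0" --pt "0 0.23 0.17 0 0" --pt "0 0.23 0.17 0 0" --pt "0 0.23 0.17 0 0"

```text
time_s: 16.9
tool_pos: [0.4573, 0.1686, 0.4455]
tool_rot: [180.0, 0.0, -3.1]
force: [0.7, -0.5, -0.4]
grip_width: 0.0439
```

```bash
python3 - <<'E'
from h import *
for n in ('side','top'): shot(n,n+'7')
o=env.get_obs(); print(o['time_s'],o['tool_pos'],o['tool_rot'],o['force'],o['grip_width'])
a=cv2.imread('pics/side7.png');b=cv2.imread('pics/top7.png')
cv2.imwrite('pics/v7.png',cv2.hconcat([cv2.resize(a[110:250,160:300],None,fx=2.8,fy=2.8),cv2.resize(b[120:260,170:310],None,fx=2.8,fy=2.8)]))
E
```

```text
17.0 [0.45734764 0.16836793 0.44565559] [ 1.79969096e+02  3.46455472e-03 -3.14470776e+00] [0.58485183 0.17058228 0.19841547] 0.043645112857411225
```

View pics/v7.png

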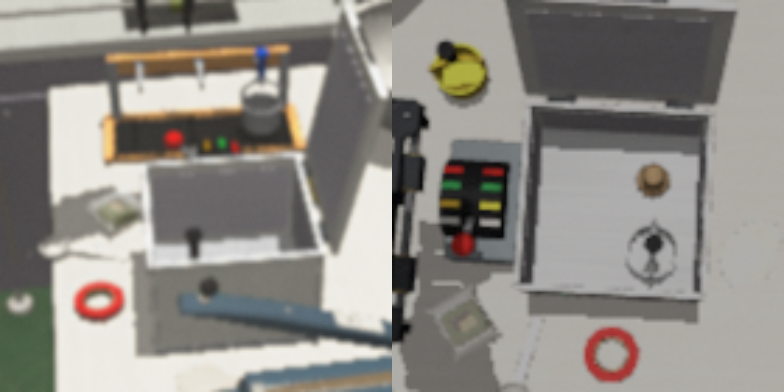

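The black pot stands upright in the front-right quarter. Before the blue pot I'll check how high the bowl near it is.

```bash
python3 - <<'E'
from h import *
D=np.load('top7.npz'); w=cloud('top',D['d'])
for x in np.arange(0.64,0.80,0.02):
    m=(w[...,0]>x)&(w[...,0]<x+.02)&(w[...,1]>0.2)&(w[...,1]<0.45)&(w[...,2]>0.02); P=w[m]
    if len(P): print(round(x,2),len(P),P[:,2].max().round(3),P[:,1].min().round(3),P[:,1].max().round(3))
print(w[140:160,130:140,2].max())
E
```

```text
0.64 12 0.117 0.359 0.371
0.7 137 0.128 0.272 0.396
0.72 142 0.131 0.241 0.428
0.74 220 0.127 0.218 0.448
0.76 211 0.127 0.201 0.45
0.78 122 0.128 0.2 0.45
0.8 66 0.077 0.203 0.45
0.6702360804393609
```

The bowl tops out at 0.13 m, starting at x = 0.70 m, so it is well below the gripper body.

Call:
carry_out --pt "0.035 0.034 0 0 -0.3" --pt "0.07 0.068 -0.02 0 -0.3" --pt "0.105 0.102 -0.05 0 -0.3" --pt "0.14 0.1365 -0.08 0 -0.3" --pt "0.14 0.1365 -0.09 0 -0.3" --pt "0.14 0.1365 -0.11 0 -0.3" --pt "0.14 0.1365 -0.13 0 -0.3" --pt "0.14 0.1365 -0.145 0 -0.3" --pt "0.14 0.1365 -0.156 0 -0.3" --pt "0.14 0.1365 -0.157 0 -0.3" --pt "0.14 0.1365 -0.157 0 -0.3"

```text
time_s: 18.1
tool_pos: [0.5972, 0.3062, 0.2893]
tool_rot: [-180.0, -0.0, -3.0]
force: [-0.9, -0.4, 0.5]
grip_width: 0.0568
```

```bash
python3 - <<'E'
from h import *
for n in ('side','top'): shot(n,n+'8')
o=env.get_obs(); print(o['time_s'],o['tool_pos'],o['tool_rot'],o['force'],o['grip_width'])
a=cv2.imread('pics/side8.png');b=cv2.imread('pics/top8.png')
cv2.imwrite('pics/v8.png',cv2.hconcat([cv2.resize(a[90:170,210:290],None,fx=5,fy=5),cv2.resize(b[120:200,90:170],None,fx=5,fy=5)]))
E
```

```text
18.2 [0.59729037 0.30663561 0.29008522] [-1.79952478e+02 -1.08896643e-01 -2.98449105e+00] [-0.59387843  0.57472248 -0.12898965] 0.05653392215912536
```

View pics/v8.png

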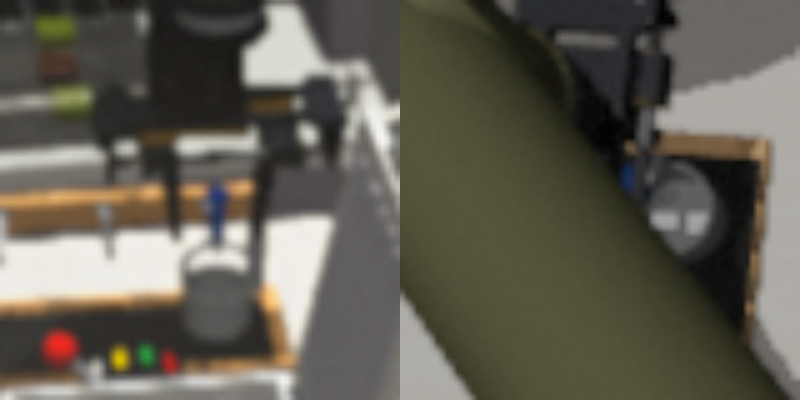

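The blue stem is centred between the fingers. I'll close, lift 21 mm and draw the pot out.

Call:
carry_out --pt "0 0 -0.001 0 1" --pt "0 0 -0.001 0 1" --pt "0 0 -0.001 0 1" --pt "0 0 -0.001 0 1" --pt "0 0 -0.001 0 1" --pt "0 0 -0.001 0 1" --pt "0 0 -0.001 0 1" --pt "0 0 -0.001 0 1" --pt "0 0 -0.001 0 1" --pt "0 0 -0.001 0 1" --grip_force 40

```text
time_s: 19.2
tool_pos: [0.597, 0.3065, 0.2878]
tool_rot: [180.0, -0.0, -3.0]
force: [0.4, -0.8, 0.0]
grip_width: 0.0178
```

Call:
carry_out --pt "0 0 0.007 0 1" --pt "0 0 0.014 0 1" --pt "0 0 0.021 0 1" --pt "0 0 0.021 0 1" --pt "-0.001 -0.01 0.021 0 1" --pt "-0.001 -0.025 0.021 0 1" --pt "-0.002 -0.04 0.021 0 1" --pt "-0.003 -0.055 0.021 0 1" --pt "-0.004 -0.075 0.021 0 1" --pt "-0.005 -0.085 0.021 0 1" --pt "-0.005 -0.085 0.05 0 1" --pt "-0.005 -0.085 0.09 0 1" --pt "-0.005 -0.085 0.13 0 1" --pt "-0.005 -0.085 0.16 0 1" --pt "-0.005 -0.085 0.16 0 1" --pt "-0.005 -0.085 0.16 0 1"

```text
time_s: 20.8
tool_pos: [0.5919, 0.2212, 0.4482]
tool_rot: [-180.0, -0.1, -3.0]
force: [0.3, -1.0, -1.0]
grip_width: 0.0172
```

```bash
python3 - <<'E'
from h import *
for n in ('side','top'): shot(n,n+'9')
o=env.get_obs(); print(o['time_s'],o['tool_pos'],o['tool_rot'],o['force'],o['grip_width'])
a=cv2.imread('pics/side9.png');b=cv2.imread('pics/top9.png')
cv2.imwrite('pics/v9.png',cv2.hconcat([cv2.resize(a[70:220,150:300],None,fx=2.6,fy=2.6),cv2.resize(b[120:270,90:240],None,fx=2.6,fy=2.6)]))
E
```

```text
20.9 [0.59174852 0.22087643 0.44612762] [ 1.79928486e+02  1.26608951e-01 -2.99199488e+00] [ 0.51175002  0.37301471 -0.77328451] 0.018024128814962122
```

View pics/v9.png

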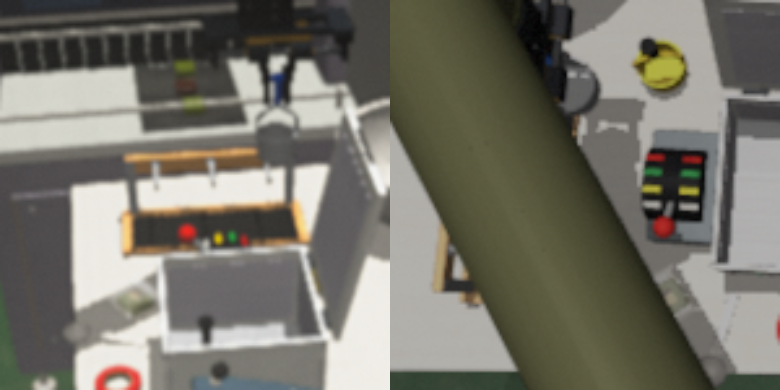

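Call:
carry_out --pt "-0.04 -0.01 0 0 1" --pt "-0.08 -0.03 0 0 1" --pt "-0.115 -0.06 0 0 1" --pt "-0.132 -0.1 0 0 1" --pt "-0.132 -0.14 0 0 1" --pt "-0.132 -0.175 0 0 1" --pt "-0.132 -0.195 0 0 1" --pt "-0.132 -0.195 0 0 1" --pt "-0.132 -0.195 0 0 1" --pt "-0.132 -0.195 0 0 1"

```text
time_s: 21.9
tool_pos: [0.4598, 0.0278, 0.4471]
tool_rot: [-180.0, 0.1, -2.9]
force: [-0.3, 0.1, -2.1]
grip_width: 0.0174
```

```bash
python3 - <<'E'
from h import *
for n in ('side','top'): shot(n,n+'10')
o=env.get_obs(); print(o['time_s'],o['tool_pos'],o['tool_rot'],o['force'],o['grip_width'])
a=cv2.imread('pics/side10.png');b=cv2.imread('pics/top10.png')
cv2.imwrite('pics/v10.png',cv2.hconcat([cv2.resize(a[70:270,130:330],None,fx=2,fy=2),cv2.resize(b[110:310,150:350],None,fx=2,fy=2)]))
E
```

```text
22.0 [0.45990386 0.02781344 0.44744734] [-1.79985761e+02  3.44393684e-02 -2.83332796e+00] [-1.25961055  0.51392939 -1.12830023] 0.01770299367426248
```

View pics/v10.png

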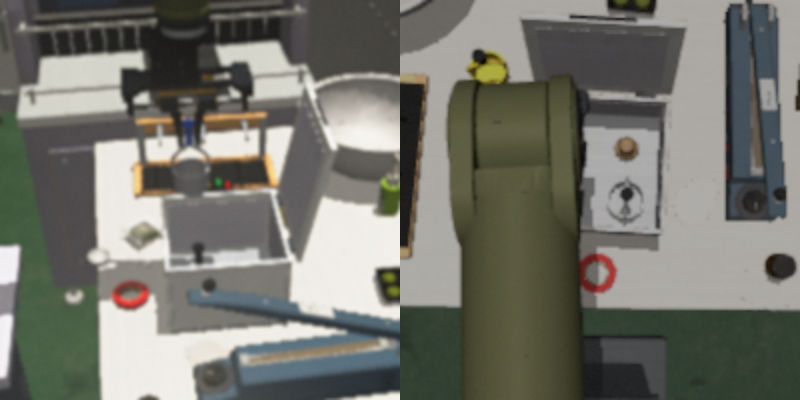

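Call:
carry_out --pt "0 0 -0.03 0 1" --pt "0 0 -0.07 0 1" --pt "0 0 -0.11 0 1" --pt "0 0 -0.14 0 1" --pt "0 0 -0.155 0 1" --pt "0 0 -0.163 0 1" --pt "0 0 -0.167 0 1" --pt "0 0 -0.169 0 1" --pt "0 0 -0.17 0 1" --pt "0 0 -0.17 0 1"

```text
time_s: 23.0
tool_pos: [0.4603, 0.0266, 0.2785]
tool_rot: [180.0, -0.1, -3.0]
force: [-0.1, -0.1, -1.4]
grip_width: 0.0175
```

Call:
carry_out --pt "0 0 -0.001 0 1" --pt "0 0 -0.0015 0 1" --pt "0 0 -0.0015 0 1"

```text
time_s: 23.3
tool_pos: [0.46, 0.0265, 0.2764]
tool_rot: [180.0, -0.0, -3.0]
force: [1.5, -0.6, -0.9]
grip_width: 0.0175
```

Call:
carry_out --pt "0 0 -0.001 0 1" --pt "0 0 -0.0015 0 1" --pt "0 0 -0.0015 0 1"

```text
time_s: 23.6
tool_pos: [0.4602, 0.0265, 0.275]
tool_rot: [-180.0, -0.0, -3.0]
force: [0.6, 0.0, 0.5]
grip_width: 0.0177
```

Call:
carry_out --pt "0 0 0 0 0" --pt "0 0 0 0 0" --pt "0 0 0 0 0" --pt "0 0 0 0 0" --pt "0 0 0 0 0" --pt "0 0 0 0 0"

```text
time_s: 24.2
tool_pos: [0.46, 0.0265, 0.2748]
tool_rot: [180.0, -0.0, -3.0]
force: [1.3, -0.1, 0.2]
grip_width: 0.0429
```

Call:
carry_out --pt "0 0 0.02 0 0" --pt "0 0 0.05 0 0" --pt "0 0 0.09 0 0" --pt "0 0 0.13 0 0" --pt "0 0 0.17 0 0" --pt "0 0.04 0.21 0 1" --pt "0 0.09 0.25 0 1" --pt "0 0.14 0.27 0 1" --pt "0.02 0.17 0.28 0 1" --pt "0.05 0.17 0.28 0 1" --pt "0.05 0.17 0.28 0 1" --pt "0.05 0.17 0.28 0 1" --pt "0.05 0.17 0.28 0 1"

```text
time_s: 25.5
tool_pos: [0.5095, 0.1961, 0.5545]
tool_rot: [180.0, 0.0, -3.0]
force: [-0.3, 0.2, 0.3]
grip_width: 0.0009
```

```bash
python3 - <<'E'
from h import *
for n in ('side','top'): shot(n,n+'11')
o=env.get_obs(); print(o['time_s'],o['tool_pos'],o['tool_rot'],o['force'],o['grip_width'],o['qpos'])
a=cv2.imread('pics/side11.png');b=cv2.imread('pics/top11.png')
cv2.imwrite('pics/v11.png',cv2.hconcat([cv2.resize(a[110:250,160:300],None,fx=2.8,fy=2.8),cv2.resize(b[120:260,170:310],None,fx=2.8,fy=2.8)]))
E
```

```text
25.6 [0.50915574 0.19616182 0.55506323] [ 1.79939823e+02 -4.14154033e-02 -3.02005166e+00] [ 0.31269711 -0.84630224  0.13465671] 0.00036343137470147286 [ 16.31352702   6.91356094 -44.32364059  81.8416707    4.90505282
  93.18417098 -30.54767935]
```

View pics/v11.png

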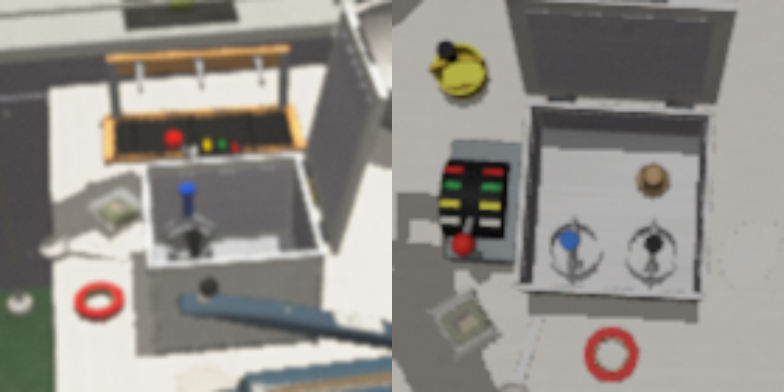

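Everything is in the well and standing upright: stamp at top pixel (403,184), blue pot (374,209), black pot (403,209). I'll confirm the pot heights for lid clearance and re-measure the lid while moving behind it.

```bash
python3 - <<'E'
from h import *
for n in ('top','side'):
    D=np.load(n+'11.npz'); w=cloud(n,D['d'])
    for k,lo,hi in (('blue',(0.435,0.005,0.1),(0.485,0.05,0.2)),('blk',(0.435,-0.085,0.1),(0.48,-0.035,0.2)),('stamp',(0.51,-0.09,0.04),(0.56,-0.04,0.1))):
        m=np.all((w>lo)&(w<hi),-1); P=w[m]; print(n,k,len(P),np.median(P,0).round(3) if len(P) else '',np.percentile(P[:,2],95).round(4) if len(P) else '')
    m=np.all((w>(0.58,-0.13,0.16))&(w<(0.7,0.08,0.36)),-1);P=w[m]
    k=np.linalg.lstsq(np.c_[P[:,1:],np.ones(len(P))],P[:,0],rcond=None)[0]; print('lid',k,P.max(0).round(3))
E
```

```text
top blue 40 [0.459 0.027 0.133] 0.1362
top blk 39 [ 0.457 -0.057  0.133] 0.1359
top stamp 51 [ 0.535 -0.057  0.062] 0.0659
lid [0.04217153 0.21266153 0.57307006] [0.654 0.074 0.338]
side blue 46 [0.461 0.018 0.125] 0.1337
side blk 48 [ 0.458 -0.067  0.129] 0.135
side stamp 0  
lid [0.03053963 0.20721892 0.57567927] [0.654 0.068 0.336]
```

Call:
carry_out --pt "0.02 -0.02 0.01 -8 1" --pt "0.04 -0.045 0.01 -16 1" --pt "0.06 -0.07 0.01 -24 1" --pt "0.08 -0.095 0.01 -32 1" --pt "0.1 -0.12 0.01 -40 1" --pt "0.12 -0.145 0.01 -48 1" --pt "0.14 -0.17 0.01 -56 1" --pt "0.165 -0.195 0.01 -64 1" --pt "0.191 -0.221 0.01 -72 1" --pt "0.191 -0.221 0.01 -80 1" --pt "0.191 -0.221 0.01 -89 1" --pt "0.191 -0.221 0.01 -89 1" --pt "0.191 -0.221 0.01 -89 1"

```text
time_s: 26.9
tool_pos: [0.7003, -0.0245, 0.5656]
tool_rot: [-180.0, -0.0, -91.8]
force: [0.6, 0.8, 0.3]
grip_width: 0.0003
```

Both pots stand with their tops at about 0.133 m. Next I'll lower the fingers behind the lid.

Call:
carry_out --pt "0 0 -0.03 0 1" --pt "0 0 -0.06 0 1" --pt "0 0 -0.085 0 1" --pt "0 0 -0.098 0 1" --pt "0 0 -0.098 0 1" --pt "-0.01 0 -0.098 0 1" --pt "-0.02 0 -0.098 0 1" --pt "-0.025 0 -0.098 0 1" --pt "-0.025 0 -0.098 0 1"

```text
time_s: 27.8
tool_pos: [0.6757, -0.0243, 0.4688]
tool_rot: [-179.8, -0.0, -91.9]
force: [0.1, 1.0, -0.0]
grip_width: 0.0005
```

```bash
python3 - <<'E'
from h import *
for n in ('side','top'): shot(n,n+'12')
o=env.get_obs(); print(o['time_s'],o['tool_pos'],o['tool_rot'],o['force'],o['grip_width'],o['qpos'])
a=cv2.imread('pics/side12.png');b=cv2.imread('pics/top12.png')
cv2.imwrite('pics/v12.png',cv2.hconcat([cv2.resize(a[60:220,200:360],None,fx=2.5,fy=2.5),cv2.resize(b[60:220,170:330],None,fx=2.5,fy=2.5)]))
E
```

```text
27.9 [ 0.67616767 -0.02447193  0.46779356] [-1.79901460e+02 -1.09874874e-02 -9.19583298e+01] [-0.60383953 -0.32512841 -0.35174909] 0.0003717767031547311 [ 18.16158377  22.53214781 -25.80463721  72.4131522    9.63959274
  87.05078597 -98.34711719]
```

View pics/v12.png

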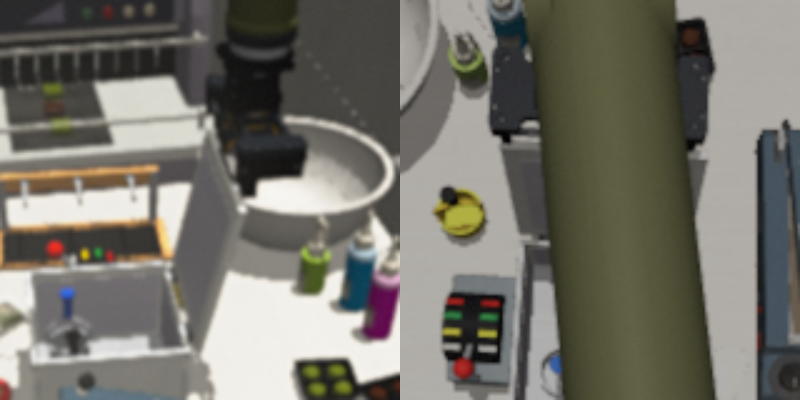

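Call:
carry_out --pt "-0.005 0 0 0 1" --pt "-0.01 0 0 0 1" --pt "-0.014 0 0 0 1" --pt "-0.018 0.001 0 0 1" --pt "-0.022 0.001 0 0 1" --pt "-0.026 0.001 0 0 1" --pt "-0.03 0.001 0 0 1" --pt "-0.034 0.001 0 0 1" --pt "-0.038 0.001 0 0 1" --pt "-0.042 0.002 0 0 1" --pt "-0.046 0.002 0 0 1" --pt "-0.05 0.002 0 0 1" --pt "-0.054 0.002 0 0 1"

```text
time_s: 29.2
tool_pos: [0.622, -0.0224, 0.4675]
tool_rot: [-179.8, 0.0, -92.0]
force: [6.0, 0.1, 4.2]
grip_width: 0.0003
```

Call:
carry_out --pt "-0.005 0 0 0 1" --pt "-0.01 0 0 0 1" --pt "-0.015 0 0 0 1" --pt "-0.0195 0.001 0 0 1" --pt "-0.0245 0.001 -0.0004 0 1" --pt "-0.0295 0.001 -0.001 0 1" --pt "-0.0345 0.001 -0.0016 0 1" --pt "-0.039 0.001 -0.0023 0 1" --pt "-0.0437 0.001 -0.0033 0 1" --pt "-0.0484 0.002 -0.0045 0 1" --pt "-0.0531 0.002 -0.0057 0 1" --pt "-0.0578 0.002 -0.0071 0 1" --pt "-0.0624 0.002 -0.0088 0 1" --pt "-0.067 0.002 -0.0106 0 1" --pt "-0.0715 0.002 -0.0125 0 1" --pt "-0.076 0.003 -0.0145 0 1" --pt "-0.0803 0.003 -0.0167 0 1" --pt "-0.0846 0.003 -0.019 0 1" --pt "-0.0888 0.003 -0.0215 0 1" --pt "-0.093 0.003 -0.0241 0 1"

```text
time_s: 31.2
tool_pos: [0.5286, -0.0194, 0.4425]
tool_rot: [180.0, 0.0, -92.0]
force: [4.4, 2.0, 0.8]
grip_width: -0.0
```

```bash
python3 - <<'E'
from h import *
for n in ('side',): shot(n,n+'13')
o=env.get_obs(); print(o['time_s'],o['tool_pos'],o['tool_rot'],o['force'],o['grip_width'],o['qpos'])
a=cv2.imread('pics/side13.png')
cv2.imwrite('pics/v13.png',cv2.resize(a[60:240,160:340],None,fx=3,fy=3))
E
```

```text
31.25 [ 0.52793342 -0.01941559  0.44213121] [ 1.79901063e+02 -1.75741819e-02 -9.19683897e+01] [3.03923029 2.00395761 0.18276698] 0.0003709705181690836 [ 24.50269749   3.92117686 -26.41231625  96.28338876   1.77949471
  80.3081805  -94.12728264]
```

View pics/v13.png

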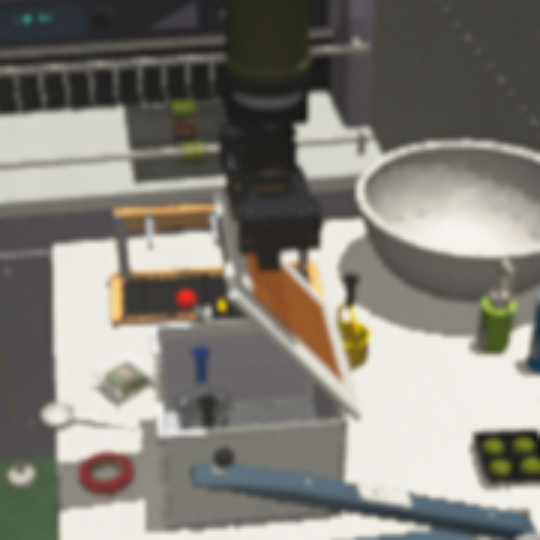

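Call:
carry_out --pt "-0.004 0 -0.0028 0 1" --pt "-0.008 0 -0.0057 0 1" --pt "-0.012 0 -0.0087 0 1" --pt "-0.0156 0 -0.0117 0 1" --pt "-0.0192 0.001 -0.0151 0 1" --pt "-0.0227 0.001 -0.0185 0 1" --pt "-0.0261 0.001 -0.022 0 1" --pt "-0.0295 0.001 -0.0255 0 1" --pt "-0.0327 0.001 -0.0293 0 1" --pt "-0.0358 0.001 -0.0331 0 1" --pt "-0.0387 0.001 -0.037 0 1" --pt "-0.0415 0.001 -0.0409 0 1" --pt "-0.0443 0.002 -0.0451 0 1" --pt "-0.0468 0.002 -0.0493 0 1" --pt "-0.0492 0.002 -0.0535 0 1" --pt "-0.0515 0.002 -0.0577 0 1" --pt "-0.0536 0.002 -0.0622 0 1" --pt "-0.0556 0.002 -0.0667 0 1" --pt "-0.0574 0.002 -0.0712 0 1" --pt "-0.0591 0.002 -0.0757 0 1"

```text
time_s: 33.25
tool_pos: [0.4697, -0.0174, 0.3666]
tool_rot: [180.0, -0.0, -92.0]
force: [3.0, 0.6, 2.4]
grip_width: 0.0008
```

Call:
carry_out --pt "-0.001 0 -0.003 0 1" --pt "-0.002 0 -0.006 0 1" --pt "-0.0028 0 -0.009 0 1" --pt "-0.0036 0 -0.012 0 1" --pt "-0.0042 0 -0.015 0 1" --pt "-0.0049 0 -0.018 0 1" --pt "-0.0055 0 -0.021 0 1" --pt "-0.006 0 -0.0235 0 1" --pt "-0.0064 0 -0.026 0 1" --pt "-0.0068 0 -0.028 0 1" --pt "-0.0071 0 -0.03 0 1" --pt "-0.0073 0 -0.0315 0 1" --pt "-0.0075 0 -0.033 0 1" --pt "-0.0076 0 -0.0345 0 1" --pt "-0.0077 0 -0.0355 0 1" --pt "-0.0078 0 -0.0365 0 1"

```text
time_s: 34.85
tool_pos: [0.462, -0.0175, 0.3304]
tool_rot: [180.0, -0.0, -92.0]
force: [-0.0, 1.1, 2.4]
grip_width: 0.0002
```

Call:
carry_out --pt "0 0 -0.0007 0 1" --pt "0 0 -0.0014 0 1" --pt "0 0 -0.002 0 1" --pt "0 0 -0.002 0 1"

```text
time_s: 35.25
tool_pos: [0.462, -0.0174, 0.3296]
tool_rot: [180.0, -0.0, -92.0]
force: [-3.4, 2.1, 9.0]
grip_width: 0.0002
```

Call:
carry_out --pt "0 0 -0.0008 0 1" --pt "0 0 -0.0008 0 1" --pt "0 0 -0.0008 0 1"

```text
time_s: 35.55
tool_pos: [0.462, -0.0174, 0.3295]
tool_rot: [180.0, -0.0, -92.0]
force: [-5.0, 1.3, 14.7]
grip_width: 0.0004
```

Call:
carry_out --pt "0 0 0.01 0 1" --pt "0 0 0.03 0 1" --pt "0 0 0.06 0 0" --pt "0 -0.03 0.1 0 0" --pt "0 -0.07 0.14 0 0" --pt "0 -0.11 0.16 0 0" --pt "0 -0.15 0.16 0 0" --pt "0 -0.19 0.16 0 0" --pt "0 -0.19 0.16 0 0" --pt "0 -0.19 0.16 0 0"

```text
time_s: 36.55
tool_pos: [0.4616, -0.2086, 0.487]
tool_rot: [179.9, 0.1, -92.1]
force: [0.2, 0.9, 0.2]
grip_width: 0.0427
```

```bash
python3 - <<'E'
from h import *
for n in ('side','top'): shot(n,n+'14')
o=env.get_obs(); print(o['time_s'],o['tool_pos'],o['tool_rot'],o['force'],o['grip_width'])
a=cv2.imread('pics/side14.png');b=cv2.imread('pics/top14.png')
cv2.imwrite('pics/v14.png',cv2.hconcat([cv2.resize(a[110:250,160:300],None,fx=2.8,fy=2.8),cv2.resize(b[120:260,170:310],None,fx=2.8,fy=2.8)]))
D=np.load('top14.npz'); w=cloud('top',D['d'])
m=np.all((w>(0.41,-0.05,0.13))&(w<(0.59,0.07,0.17)),-1);P=w[m]
print('lid plane',np.linalg.lstsq(np.c_[P[:,:2],np.ones(len(P))],P[:,2],rcond=None)[0],np.median(P[:,2]))
for n in ('top','side'):
    p=np.load(n+'14.npz')['p']; h=cv2.cvtColor(p,cv2.COLOR_RGB2HSV); m=((h[...,0]<6)|(h[...,0]>174))&(h[...,1]>170)&(h[...,2]>100)
    N,l,st,c=cv2.connectedComponentsWithStats(m.astype(np.uint8)); print(n,[(st[i,4],c[i].round(1)) for i in range(1,N) if st[i,4]>8])
E
```

```text
36.65 [ 0.46219047 -0.20638553  0.48737116] [ 1.79953157e+02  3.52151452e-02 -9.18826539e+01] [-0.74002258  0.08655117 -0.47971878] 0.0432528572806423
lid plane [-0.00027762 -0.00301037  0.14831331] 0.14812193502467808
top [(np.int32(16), array([191.5, 180.1])), (np.int32(16), array([206. , 180.8])), (np.int32(43), array([194.9, 206.7])), (np.int32(99), array([247.6, 245.9]))]
side [(np.int32(57), array([194.9, 218.5]))]
```

View pics/v14.png

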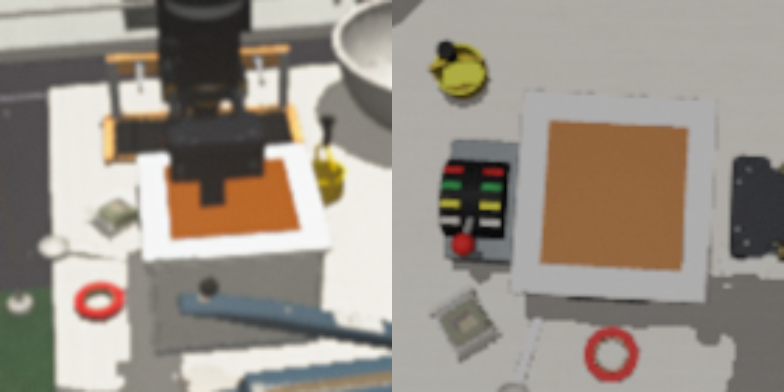

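The lid is flat (slope 0.0003, top at 0.148 m), so it is shut. Next I'll check the pivot against the drum marks and the current lever angle.

```bash
python3 - <<'E'
from h import *
a=np.radians(-2.2); R=np.array([[np.cos(a),-np.sin(a)],[np.sin(a),np.cos(a)]]); O=np.array([.5017,-.0183])
p=np.load('top14.npz')['p']; h=cv2.cvtColor(p,cv2.COLOR_RGB2HSV); H=h[...,0].astype(int)
def cc(m):
    m=m.copy(); m[:, :180]=0; m[:,215:]=0; m[:170]=0; m[215:]=0
    N,l,st,c=cv2.connectedComponentsWithStats(m.astype(np.uint8)); return [c[i].round(2) for i in range(1,N) if 5<st[i,4]<35]
for nm,th,m in (('red',1.35,((H<6)|(H>174))&(h[...,1]>150)&(h[...,2]>80)),('green',.9,(H>50)&(H<90)&(h[...,1]>120)&(h[...,2]>60)),('yel',.45,(H>20)&(H<36)&(h[...,1]>130)&(h[...,2]>100)),('white',0,(h[...,1]<60)&(h[...,2]>160))):
    f=.7-th; z=.062+.042*np.cos(f)
    for c in cc(m):
        w=onplane('top',*c,z); s=(w[:2]-O)@R; print(nm,c,'frame',s.round(4),'expected x',round(-.042*np.sin(f),4))
def tri(a,b):
    o1,d1=ray('top',*a);o2,d2=ray('side',*b)
    s=np.linalg.lstsq(np.c_[d1,-d2],o2-o1,rcond=None)[0]; return (o1+s[0]*d1+o2+s[1]*d2)/2
w=onplane('top',194.9,206.7,.129); print(w,((w[:2]-O)@R).round(4))
E
```

```text
red [191.68 180.  ] frame [0.0284 0.169 ] expected x 0.0254
red [205.95 180.95] frame [0.0277 0.1272] expected x 0.0254
green [190.79 185.62] frame [0.0108 0.1691] expected x 0.0083
green [205.13 186.17] frame [0.0113 0.1274] expected x 0.0083
yel [190.15 192.05] frame [-0.008   0.1697] expected x -0.0104
yel [204.35 193.04] frame [-0.0088  0.1284] expected x -0.0104
white [213.94 206.44] frame [-0.0456  0.0992] expected x -0.0271
[0.45588912 0.13210505 0.129     ] [-0.0516  0.1485]
```

Call:
carry_out --pt "0 0.04 0 0 0" --pt "0 0.08 0 0 0" --pt "0 0.12 0 0 0" --pt "0 0.16 0 0 0" --pt "-0.002 0.2 -0.01 0 0" --pt "-0.004 0.24 -0.03 0 0" --pt "-0.006 0.28 -0.05 0 0" --pt "-0.006 0.32 -0.07 0 0" --pt "-0.006 0.3405 -0.07 0 0" --pt "-0.006 0.3405 -0.07 0 0" --pt "-0.006 0.3405 -0.07 0 0" --grip_force 20

```text
time_s: 37.75
tool_pos: [0.4556, 0.1338, 0.4178]
tool_rot: [-180.0, -0.1, -91.8]
force: [-0.4, 0.2, -0.8]
grip_width: 0.0433
```

```bash
python3 - <<'E'
from h import *
o=env.get_obs(); print(o['time_s'],o['tool_pos'],o['tool_rot'],o['force'],o['grip_width'])
E
```

```text
37.75 [0.45555828 0.13380309 0.41782541] [-1.79986811e+02 -6.07475247e-02 -9.18157009e+01] [-0.39761411  0.20137192 -0.83532595] 0.04333743995043075
```

Call:
carry_out --pt "0 -0.001 -0.03 0 0" --pt "0 -0.001 -0.06 0 0" --pt "0 -0.001 -0.09 0 0" --pt "0 -0.001 -0.11 0 0" --pt "0 -0.001 -0.12 0 0" --pt "0 -0.001 -0.12 0 0" --pt "0 -0.001 -0.12 0 0"

```text
time_s: 38.45
tool_pos: [0.4566, 0.1317, 0.2987]
tool_rot: [-179.9, 0.0, -92.0]
force: [1.0, 0.5, -1.0]
grip_width: 0.0438
```

```bash
python3 - <<'E'
from h import *
for n in ('side','top'): shot(n,n+'15')
o=env.get_obs(); print(o['time_s'],o['tool_pos'],o['tool_rot'],o['force'],o['grip_width'])
a=cv2.imread('pics/side15.png');b=cv2.imread('pics/top15.png')
cv2.imwrite('pics/v15.png',cv2.hconcat([cv2.resize(a[110:210,180:280],None,fx=4,fy=4),cv2.resize(b[150:250,150:250],None,fx=4,fy=4)]))
E
```

```text
38.55 [0.45671773 0.13200415 0.29904948] [-1.79859726e+02  9.31563446e-03 -9.19980300e+01] [0.10025534 0.14058505 0.17900026] 0.04360172908926505
```

View pics/v15.png

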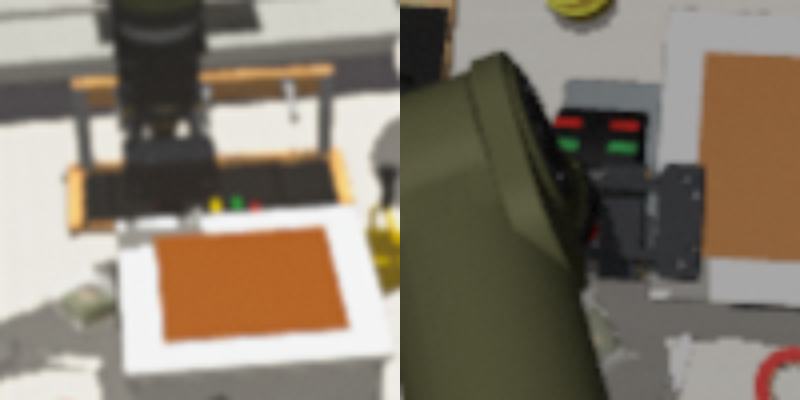

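Call:
carry_out --pt "0 0 0 0 1" --pt "0 0 0 0 1" --pt "0 0 0 0 1" --pt "0 0 0 0 1" --pt "0 0 0 0 1" --pt "0 0 0 0 1" --pt "0 0 0 0 1" --pt "0 0 0 0 1" --grip_force 12

```text
time_s: 39.35
tool_pos: [0.456, 0.1311, 0.2976]
tool_rot: [180.0, -0.1, -92.0]
force: [-1.2, -4.8, 2.7]
grip_width: 0.0229
```

Call:
carry_out --pt "0.0045 -0.0005 0.003 0 1" --pt "0.009 -0.0005 0.006 0 1" --pt "0.0133 -0.001 0.0089 0 1" --pt "0.0172 -0.001 0.0108 0 1" --pt "0.021 -0.001 0.0125 0 1" --pt "0.0249 -0.0015 0.0141 0 1" --pt "0.029 -0.0015 0.0154 0 1" --pt "0.033 -0.0015 0.0166 0 1" --pt "0.0371 -0.002 0.0176 0 1" --pt "0.0413 -0.002 0.0183 0 1" --pt "0.0455 -0.002 0.0188 0 1" --pt "0.0498 -0.0025 0.0192 0 1" --pt "0.054 -0.0025 0.0192 0 1" --pt "0.0583 -0.0025 0.0191 0 1" --pt "0.0625 -0.003 0.0189 0 1" --pt "0.0653 -0.003 0.0185 0 1" --pt "0.0681 -0.003 0.0181 0 1" --pt "0.0709 -0.003 0.0176 0 1" --pt "0.0709 -0.003 0.0176 0 1" --pt "0.0709 -0.003 0.0176 0 1"

```text
time_s: 41.35
tool_pos: [0.5277, 0.1279, 0.3153]
tool_rot: [-179.9, -0.1, -92.0]
force: [0.6, -5.6, 1.1]
grip_width: 0.0227
```

Low forces along the arc. I'll release gently, rise and look.

Call:
carry_out --pt "0 0 0 0 0.1" --pt "0 0 0 0 0.1" --pt "0 0 0 0 0.1" --pt "0 0 0 0 0.1" --pt "0 0 0 0 0.1"

```text
time_s: 41.85
tool_pos: [0.5269, 0.1296, 0.3153]
tool_rot: [-180.0, 0.0, -91.9]
force: [0.6, -0.5, -0.6]
grip_width: 0.0388
```

Call:
carry_out --pt "0 0 0.02 0 0.1" --pt "0 0 0.05 0 0.1" --pt "0 0 0.09 0 0.1" --pt "0 0 0.13 0 0.1" --pt "0 -0.04 0.17 0 0.1" --pt "-0.02 -0.09 0.17 0 0.1" --pt "-0.04 -0.14 0.17 0 0.1" --pt "-0.06 -0.19 0.17 0 0.1" --pt "-0.08 -0.24 0.17 0 0.1" --pt "-0.08 -0.29 0.17 0 0.1" --pt "-0.08 -0.34 0.17 0 0.1" --pt "-0.08 -0.36 0.17 0 0.1" --pt "-0.08 -0.36 0.17 0 0.1" --pt "-0.08 -0.36 0.17 0 0.1"

```text
time_s: 43.25
tool_pos: [0.4469, -0.2314, 0.4849]
tool_rot: [180.0, 0.1, -92.1]
force: [1.0, 1.1, 0.1]
grip_width: 0.0391
```

```bash
python3 - <<'E'
from h import *
for n in ('side','top'): shot(n,n+'16')
o=env.get_obs(); print(o['time_s'],o['tool_pos'],o['force'],o['grip_width'])
a=cv2.imread('pics/side16.png');b=cv2.imread('pics/top16.png')
cv2.imwrite('pics/v16.png',cv2.hconcat([cv2.resize(a[110:250,160:300],None,fx=2.8,fy=2.8),cv2.resize(b[150:220,180:250],None,fx=5.6,fy=5.6)]))
out=[]
for n in ('top','side'):
    p=np.load(n+'16.npz')['p']; h=cv2.cvtColor(p,cv2.COLOR_RGB2HSV); m=((h[...,0]<6)|(h[...,0]>174))&(h[...,1]>160)&(h[...,2]>90)
    N,l,st,c=cv2.connectedComponentsWithStats(m.astype(np.uint8)); print(n,[(st[i,4],c[i].round(1)) for i in range(1,N) if st[i,4]>8])
w=cloud('top',np.load('top16.npz')['d'])
m=np.all((w>(0.42,-0.1,0.13))&(w<(0.58,0.06,0.17)),-1);P=w[m]
print('lid',np.linalg.lstsq(np.c_[P[:,:2],np.ones(len(P))],P[:,2],rcond=None)[0],np.median(P[:,2]))
E
```

```text
43.35 [ 0.44748984 -0.22946617  0.48531944] [0.56326523 0.09804098 0.46286731] 0.03914484723481192
top [(np.int32(61), array([194.7, 181.2])), (np.int32(19), array([206., 181.])), (np.int32(123), array([247.6, 246.7]))]
side [(np.int32(72), array([194.9, 217.5]))]
lid [0.00122484 0.00156488 0.14756176] 0.14814735908222398
```

View pics/v16.png

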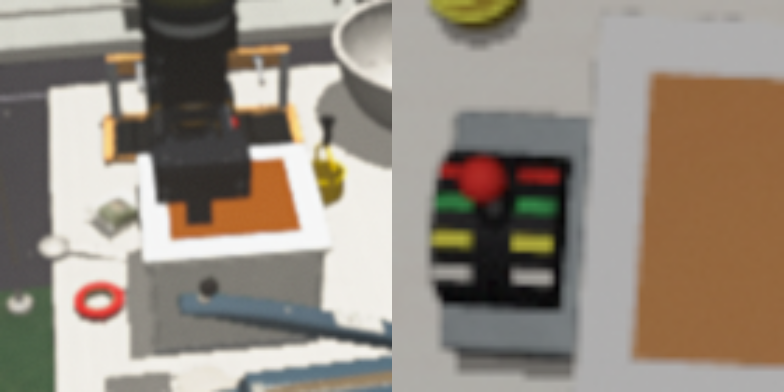

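```bash
python3 - <<'E'
from h import *
a=np.radians(-2.2); R=np.array([[np.cos(a),-np.sin(a)],[np.sin(a),np.cos(a)]]); O=np.array([.5017,-.0183])
p=np.load('top16.npz')['p']; h=cv2.cvtColor(p,cv2.COLOR_RGB2HSV)
m=(((h[...,0]<6)|(h[...,0]>174))&(h[...,1]>150)&(h[...,2]>70)).astype(np.uint8); m[:, :188]=0; m[:,202:]=0; m[:170]=0; m[195:]=0
print(m[173:190,186:204])
m=cv2.morphologyEx(m,cv2.MORPH_OPEN,cv2.getStructuringElement(cv2.MORPH_ELLIPSE,(5,5)))
v,u=np.nonzero(m); print(u.mean(),v.mean(),u.min(),u.max(),v.min(),v.max())
for c in ((u.mean(),v.mean()),((u.min()+u.max())/2,(v.min()+v.max())/2)):
    w=onplane('top',*c,.1455); s=(w[:2]-O)@R; print(w,s, 'theta',.7+np.arcsin((s[0]-.0024)/.085))
E
```

```text
[[0 0 0 0 0 0 0 0 0 0 0 0 0 0 0 0 0 0]
 [0 0 0 0 0 0 0 0 0 0 0 0 0 0 0 0 0 0]
 [0 0 0 0 0 0 0 0 0 0 0 0 0 0 0 0 0 0]
 [0 0 0 0 0 0 0 0 0 0 0 0 0 0 0 0 0 0]
 [0 0 0 0 0 0 0 0 0 0 0 0 0 0 0 0 0 0]
 [0 0 0 0 0 0 0 1 1 1 1 1 1 0 0 0 0 0]
 [0 0 0 1 1 1 1 1 1 1 1 1 1 0 0 0 0 0]
 [0 0 0 1 1 1 1 1 1 1 1 1 1 1 0 0 0 0]
 [0 0 0 1 1 1 1 1 1 1 1 1 1 1 0 0 0 0]
 [0 0 0 0 0 0 1 1 1 1 1 1 1 1 0 0 0 0]
 [0 0 0 0 0 0 1 1 1 1 1 1 1 1 0 0 0 0]
 [0 0 0 0 0 0 0 1 1 1 1 1 1 0 0 0 0 0]
 [0 0 0 0 0 0 0 0 0 1 1 1 1 0 0 0 0 0]
 [0 0 0 0 0 0 0 0 0 0 0 0 0 0 0 0 0 0]
 [0 0 0 0 0 0 0 0 0 0 0 0 0 0 0 0 0 0]
 [0 0 0 0 0 0 0 0 0 0 0 0 0 0 0 0 0 0]
 [0 0 0 0 0 0 0 0 0 0 0 0 0 0 0 0 0 0]]
195.11111111111111 181.24074074074073 191 199 178 185
[0.52582404 0.13103108 0.1455    ] [0.01837376 0.15014708] theta 0.88905071145126
[0.52508968 0.13131802 0.1455    ] [0.01762894 0.15040562] theta 0.8801365786281622
```

The lever reads 0.88–0.92 rad (green is 0.90), the lid is flat, and the arm is clear. One last comparison of the bystanders before handing in.

```bash
python3 - <<'E'
from h import *
a=cv2.imread('pics/top0.png').astype(int);b=cv2.imread('pics/top16.png').astype(int)
for k,(u,v,r) in {'yellow pot':(195,146,12),'amber jar':(340,243,9),'sweet pack':(197,236,13),'tape':(248,246,11)}.items():
    print(k,np.abs(a-b)[v-r:v+r,u-r:u+r].mean().round(1))
o=env.get_obs(); print(o['time_s'],o['force'])
print(env.sign_off())
E
```

```text
yellow pot 8.1
amber jar 39.9
sweet pack 9.3
tape 11.5
43.35 [0.56326523 0.09804098 0.46286731]
the job is handed in; nothing more can be done
None
```

View pics/top16.png

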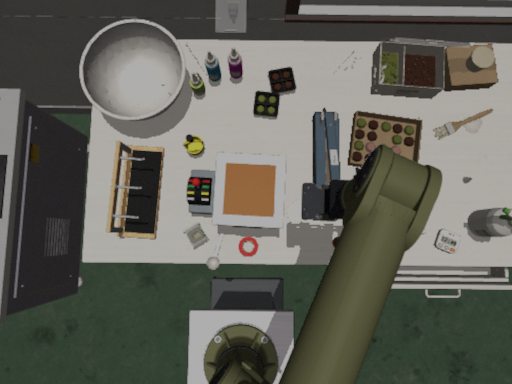

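View pics/side16.png

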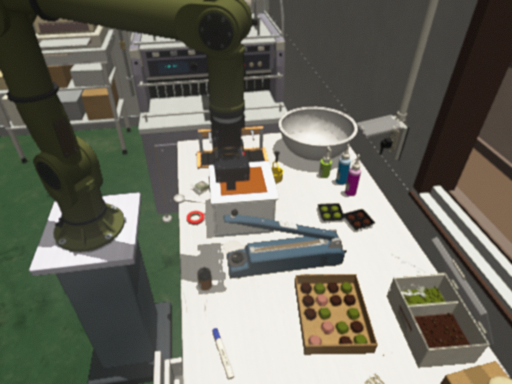

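The job is done and handed in at about 43 s. The stamp and both hanging pots (black and blue knob) are in the sanitiser's well, the lid is shut, and the lever is at the green mark. No white-knobbed pot was on the rack, and I left the yellow look-alike alone.

**Last checks:**
- **Pots and stamp:** they stood upright in the top view before the lid went down. The pot tops read about 0.133 m by the depth image, under the 0.136 m rim.
- **Lid:** it met a firm stop at 9 to 15 N. Its upper face is level at 0.148 m, where 0.147 m was expected.
- **Lever:** it reads 0.88 to 0.92 rad against 0.90 for green. The spread is because the pivot position from the drum marks and the one from the rim disagree by about 2.4 mm.
- **Stamp drop:** I released the stamp about 30 mm above the well floor, because the gripper body would have met the rim any lower. It landed standing.
- **Bystanders:** an image comparison showed little change at the yellow pot and the sweet pack. It flagged the amber jar (39.9), but in the final top view the arm hides the jar. The side view shows it standing in its original place.

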